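# Belt tension check on the lining machine before the next cup

### The job

Check the belt tension of the blue lining machine. First take every banded cup off the wheelhead and stand it upright on the wooden ware board. Then swivel the flat aluminium cover well aside (about a quarter turn or more) to uncover the belt port, hook the hand tension gauge on the brass pin in the port and draw it straight back until the red pointer stands in the green band, keep it there for about two seconds without ever pulling it to its end stop, then unhook it, lay it back on the black mat standing on its base as it was, and swivel the cover fully shut. Last, so that lining can start, stand the blank cup upright in the middle of the wheelhead, its bowl centred. Leave the two colour pots and the roll of tape alone.

Things in the scene. Friction and masses are not known exactly. Their poses are not given: they have to be found in the camera images.
- machine: blue lining machine, fixed. Origin on the table; x from the port end to the wheelhead end, z up. Housing x = -190 to +120, y = -85 to +85 mm, flat deck 50 mm above the table. Wheelhead 220 mm across at x = +70 mm, top 72 mm above the table; does not turn. Belt port: hole in the deck centred at x = -131 mm, y = 0, 48 mm along x, 52 mm along y, 26 mm deep. A motor can lies along the +y side, out to y = 127 mm
- wheel_centre (a point): centre of the wheelhead's flat top, on the machine (axes as the machine's)
- pivot (a point): the one pivot screw of the flat cover, at deck height, machine x = -75 mm; the cover turns about the vertical through it
- cover_knob (a point): middle of the black finger knob on the cover's free end, 24 mm above the cover's top face: knob 16 to 22 mm across, standing 33 mm above the cover, 95 mm from the pivot screw (cover top is 54 mm and the knob's top 87 mm above the table)
- cover (a joint): swivel of the flat aluminium cover (130 x 60 x 4 mm, round ends), in rad: 0 shut (it points to the machine's -x, over the port), growing to 2.0 at its stop as it turns counterclockwise seen from above, its free end going to the machine's -y side. At 1.57 the port is wholly clear. Stays where it is left; light friction, about 1 N at the knob.
- pin (a point): centre of the brass test pin in the port: bar 7 mm thick along the machine's y, free for 30 mm between two lugs, centre 7 mm below the deck, machine x = -141 mm; 30 mm of free port behind it (machine +x), 19 mm of depth below its centre. Pulled to machine -x it yields 1 mm per 1.5 N, 9 mm at most, and springs back
- gauge: hand tension gauge, loose, about 0.19 kg: aluminium body, ribbed black grip at the rear half; 130 mm long, 30 wide, 38 tall. Origin: middle of the body's underside; x forwards to the hook, z up. A 7 mm rod leaves its nose (x = +65 mm) 29 mm above the underside and ends in a flat steel hook. White scale on top with red pointer and green band
- gauge_grip (a point): middle of the gauge's black grip, 32 mm behind the body's middle and 24 mm above its underside
- hook (a point): inner face of the gauge's hook, on its centre line; at rest 147.5 mm ahead of the gauge's origin, 12 mm above the level of its underside. Blade 14 mm wide, 5 mm thick, points down from the rod to 2 mm above that level; a lip 4 mm thick at its foot turns back 6 mm towards the body. To hook: gauge x along machine x, body in front of the housing, rod's centre 4 to 10 mm over the deck
- gauge_rod (a joint): how far the gauge's sprung rod is drawn out, in m: 0 at rest, end stop 0.045. The spring takes 3 N per 10 mm. The pointer stands in the green band from 0.026 to 0.034 (about 9 N).
- mat: flat black rubber mat 290 x 130 x 3 mm, fixed; origin at the centre of its underside, x along its length. The gauge starts on it.
- board: wooden ware board 360 x 140 x 18 mm, fixed; origin at the centre of its underside, x along its length
- blank: blank cup: plain white porcelain, no band, wider and lower than the others: bowl 87 mm across, 80 mm tall, open top, loose, 0.23 kg; starts on the table. Origin: underside, midway along its 112 mm length with handle; z up, handle to +y. Bowl's axis at y = -12.5 mm (radius 43 mm), handle out to y = +56 mm, 12 mm thick. Wall 5 to 8 mm thick: pinch it at the rim, one finger inside
- blank_axis (a point): centre of the foot of the blank cup's bowl, on its underside
- ware_1: white porcelain cup, black band, bowl 70 mm across, 102 mm tall, open top, loose, 0.21 kg; may be absent. Starts upright on the wheelhead. Origin: underside, midway along its 96 mm length with handle; z up, handle to +y. Bowl's axis at y = -13 mm (radius 35 mm), handle out to y = +48 mm, 12 mm thick. Wall 5 to 8 mm thick: pinch it at the rim, one finger inside.
- ware_2: white porcelain cup, black band, bowl 70 mm across, 102 mm tall, open top, loose, 0.21 kg; may be absent. Starts upright on the wheelhead. Origin: underside, midway along its 96 mm length with handle; z up, handle to +y. Bowl's axis at y = -13 mm (radius 35 mm), handle out to y = +48 mm, 12 mm thick. Wall 5 to 8 mm thick: pinch it at the rim, one finger inside.
- ware_3: white porcelain cup, black band, bowl 70 mm across, 102 mm tall, open top, loose, 0.21 kg; may be absent. Starts upright on the wheelhead. Origin: underside, midway along its 96 mm length with handle; z up, handle to +y. Bowl's axis at y = -13 mm (radius 35 mm), handle out to y = +48 mm, 12 mm thick. Wall 5 to 8 mm thick: pinch it at the rim, one finger inside.
- pot_gold: brown pot with a black cap, 35 mm across, 46 mm tall, loose; leave alone. Origin: underside
- pot_black: black pot with a grey cap, 47 mm across, 58 mm tall, loose; leave alone. Origin: underside
- tape: roll of masking tape lying flat, 100 mm across, 25 mm tall, loose; leave alone. Origin: underside

How it is judged:
By the outcome, as a careful person would: the job done as asked, in the order asked, and still so for the second after the job is handed in, with the robot touching nothing.
Of ware_1, ware_2, ware_3 only 1 to 3 are there at a start; the rules pass over those that are not, and their reading is None.
At some moment in a run one of gauge may be knocked a few centimetres aside while the robot is not near it.
It also fails if it takes over 210 s, if anything falls off the work surface, if the arm or the gripper's body presses on something with over 40 N, if the wrist force passes 120 N, or if a joint passes its speed limit or range.

### The arm

A 6-joint arm with a two-finger parallel gripper is mounted at the origin on a cart in front of the work surface, level with it; the furniture and walls round the work are solid. World frame = base frame: x ahead of the robot, y to its left, z up, the work surface at z = 0. Lengths are in m, angles in rad, forces in N, time in s.
With the tool pointing down it reaches from about 0.275 to 0.75 m from the base axis. Payload 10.2 kg.
Tool frame: the origin (TCP) lies at the very end of the fingers, on their centre line; the grasp point (between the pads) lies 19 mm behind it; z points along the fingers, y is the line along which they close (so a half turn about z gives the same grasp; the last joint's range is limited). The gripper opens to 85 mm and grips with 20 to 120 N. Pads are 22 mm wide; open, the fingers measure 114 mm over their backs; the gripper's body (76 mm by 85 mm) begins 54 mm behind the grasp point. The pads swing forward as they close: fully open they stand 13 mm farther back than shut.
Start: joints at [0.984, 0.313, 1.498, -0, 1.331, -0.223], TCP at [0.187, 0.491, 0.21] pointing down, gripper open.
Joint ranges: [-2.94, 2.94], [-0.97, 2.17], [0.19, 2.56], [-1.23, 4.37], [0.02, 3.11], [-2.88, 2.88]. Speed limits (rad/s): [2.39, 2.39, 3.01, 3.14, 3.14, 3.14].

### API

Orientations are given as a unit quaternion [w, x, y, z].
In Python, from bench import manip gives the robot as it stands.
- The arm moves only by the tool servo_tool, never from a script. Its argument "series" is a list of rows, each a list of 2 entries, a list of its own where there are three numbers: the shift along the world's x, y, z as a fraction of full scale, then the turn, a rotation vector about the world's x, y, z as a fraction of full scale. A call has 1 to 20 rows; each row shifts and turns the commanded pose from where the row before left it; what a row does not reach is not made up. Full scale, the value 1, is 30 mm for a shift and pi rad for a turn. A row lasts 1/12 s, in which the tool goes at most 41.7 mm and 7.16 degrees, less where a joint would pass 70% of its speed; a pose out of reach is approached as far as the arm can. A call with a number of a shift or a turn outside -1 to 1 is refused whole. A call with a gripper value outside its range is refused whole. "grip" is the opening, from -1 (shut) to 1 (fully open), so that 0 is half open, set as the call begins (left out, the last holds). The fingers move at their own pace and stop on an object; the grip force is fixed at half the most. Time passes only in rows, so rows that do not move let the fingers close. It gives the time, the measured TCP pose, the force, the opening and the grip force at its end, in the units of the state.
- manip.sense(): the state, without advancing time (a new reading comes with each control period).
- manip.get_image(name): name is "side" or "top" or "wrist"; returns a dict with "pixels" (480x640x3 uint8, red, green, blue), "mtx" (3x3 intrinsics, pixels), "extrinsics" (4x4, takes a point from camera to world coordinates); the wrist camera has in their place "hand_eye" (4x4, takes a point from camera to tool coordinates, whose origin is the TCP and whose axes are the flange's). Camera axes: x right, y down, z forward; pixel columns grow to the right and rows downward; lengths in m; the calibration is good to about 2 mm. The wrist camera is an equidistant fisheye: a pixel r from the principal point sees the ray r / f radians off the axis. A picture is of the moment at which its call begins: read the wrist's pose just before it. There is no depth.
- manip.sign_off(): hands the job in; it is judged then, once.
The state is a dict: "time_s": time; "joint_positions": joint angles; "qd": joint speeds; "tau": joint torques, N m; "eef_pos": TCP position; "orientation": TCP orientation; "wrist_force": force on the tool from outside, world axes, zero at the start; "moment": the same for the moment, N m; "width": opening from 0.0 (shut) to 1.0 (fully open); "grip_force": force on a finger pad.
Only numpy, scipy, OpenCV 4.12 (cv2) and the standard library are available. Lean on these libraries where they do the work, as an engineer would, in place of code of your own. Each camera call takes 0.05 s, during which the arm holds its last target. There are 200 camera calls.

## Working session

There is one attempt and no reset: what is moved stays moved. The work goes in short steps, Python scripts to look and compute and a tool call to move; the robot and the scene stay as the last step left them, time stands still between calls to the robot, and variables do not carry over. Pictures are saved under pics/ and viewed, at most 14 in all, crops included, and the job is handed in when it is done.

Besides the shell and the picture viewer there is one more tool, called after ">>>" as name(argument=value, ...) on one line, values as JSON. servo_tool: Moves the arm, as the interface text tells. Shift numbers are shares of 30 mm and turn numbers shares of pi rad, none past 1 either way. Its arguments: {"type":"object","properties":{"series":{"type":"array"},"grip":{"type":"number"}},"required":["series"]}

```bash
mkdir -p pics; ls; python3 - <<'E'
from bench import manip
import cv2,numpy as np
s=manip.sense();print(s)
for n in("side","top"):
    i=manip.get_image(n);cv2.imwrite(f"pics/{n}0.png",i["pixels"][:,:,::-1]);np.savez(f"{n}0.npz",**i)
    print(n,i["mtx"].tolist(),np.round(i["extrinsics"],4).tolist())
E
```

```text
pics
{'time_s': 0.0, 'joint_positions': array([ 9.83610128e-01,  3.13459772e-01,  1.49841720e+00, -3.90802176e-06,
        1.33099783e+00, -2.23390636e-01]), 'qd': array([-8.62540579e-05, -1.00622753e-03,  3.74486591e-04,  3.18255171e-04,
        8.30475737e-04,  6.00352422e-04]), 'tau': array([-6.50103220e-05, -4.12262750e+01, -2.59744799e+01, -2.10973376e-04,
        4.16509254e-03, -5.68233213e-05]), 'eef_pos': array([0.18665904, 0.49040249, 0.20973758]), 'orientation': array([-2.51021504e-04,  1.80895875e-01,  9.83502044e-01, -5.89889093e-04]), 'wrist_force': array([-0.52950581, -0.34144159,  1.05008617]), 'moment': array([-0.00119973,  0.00299258,  0.01836628]), 'grip_force': 0.0, 'width': 1.0005693452778812}
side [[458.25469936052326, 0.0, 318.6746010726002], [0.0, 458.25469936052326, 239.68161556344117], [0.0, 0.0, 1.0]] [[-0.9998, -0.0106, -0.0192, 0.5693], [0.0107, 0.5292, -0.8484, 0.8685], [0.0191, -0.8484, -0.529, 0.6098], [0.0, 0.0, 0.0, 1.0]]
top [[454.48864650667133, 0.0, 317.6767268461559], [0.0, 454.48864650667133, 236.93735750214336], [0.0, 0.0, 1.0]] [[-0.023, -0.9805, 0.1953, 0.3701], [-0.9997, 0.0233, -0.0008, 0.0228], [-0.0038, -0.1953, -0.9807, 1.0056], [0.0, 0.0, 0.0, 1.0]]
```

View pics/top0.png

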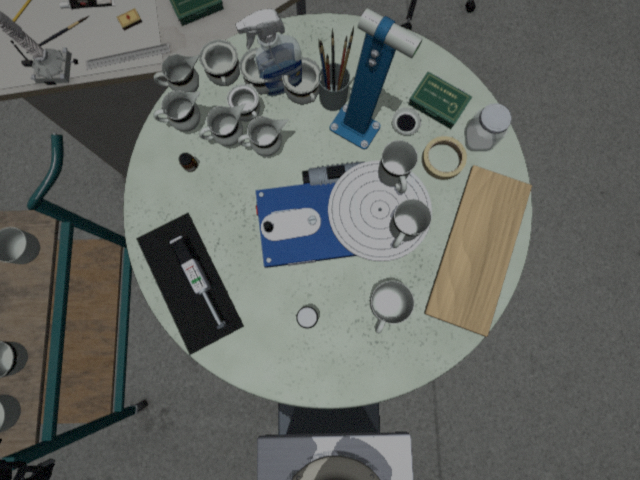

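View pics/side0.png

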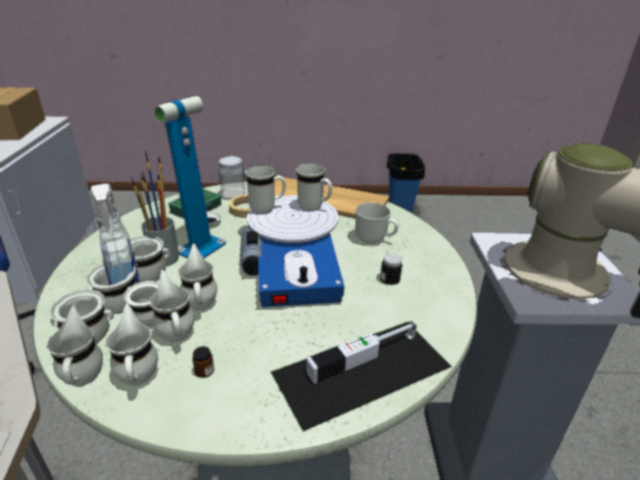

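The top view shows two banded cups on the wheelhead, near (398,160) and (410,215). The blank is at (390,300), the gauge at (195,275) with its hook at (222,323), and the board at (478,250). The cover knob is at (268,227) and the pivot at (312,220). The side view agrees.

```bash
cat > h.py <<'E'
import numpy as np,cv2
def load(n): 
    d=np.load(n); return d["pixels"],d["mtx"],d["extrinsics"]
def cast(uv,K,E,z):
    uv=np.atleast_2d(np.asarray(uv,float)); d=np.c_[(uv-K[[0,1],[2,2]])/K[[0,1],[0,1]],np.ones(len(uv))]@E[:3,:3].T
    return E[:3,3]+d*((z-E[2,3])/d[:,2])[:,None]
def proj(p,K,E):
    q=(np.atleast_2d(p)-E[:3,3])@E[:3,:3]; return q[:,:2]/q[:,2:]*K[[0,1],[0,1]]+K[[0,1],[2,2]]
def circ(p):
    A=np.c_[2*p[:,:2],np.ones(len(p))]; s=np.linalg.lstsq(A,(p[:,:2]**2).sum(1),rcond=None)[0]
    return s[0],s[1],np.sqrt(s[2]+s[0]**2+s[1]**2)
E
python3 - <<'E'
from h import *
im,K,E=load("top0.npz")
hsv=cv2.cvtColor(im,cv2.COLOR_RGB2HSV)
def big(m,box):
    mm=np.zeros_like(m);x0,y0,x1,y1=box;mm[y0:y1,x0:x1]=m[y0:y1,x0:x1]
    c=max(cv2.findContours(mm,0,1)[0],key=cv2.contourArea);return c[:,0]
def rect(c,z,n):
    p=cast(c,K,E,z)[:,:2];r=cv2.minAreaRect((p*1000).astype(np.float32));print(n,np.round(r[0],1),np.round(r[1],1),round(r[2],1),np.round(cv2.boxPoints(r)).tolist())
b=cv2.inRange(hsv,(100,120,40),(130,255,255));rect(big(b,(250,180,365,275)),.05,"deck")
w=cv2.inRange(hsv,(8,60,80),(28,255,255));rect(big(w,(420,160,540,340)),.018,"board")
m=cv2.inRange(hsv,(0,0,0),(180,255,45));rect(big(cv2.morphologyEx(m,3,np.ones((25,25))),(130,205,250,360)),.003,"mat")
crop=im[140:340,130:440]
cv2.imwrite("pics/c1.png",cv2.resize(im[140:340,245:445],(600,600),interpolation=cv2.INTER_CUBIC)[:,:,::-1])
cv2.imwrite("pics/c2.png",cv2.resize(im[205:355,130:280],(600,600),interpolation=cv2.INTER_CUBIC)[:,:,::-1])
E
```

```text
deck [594.4  53.2] [172.7 187.9] 6.8 [[498.0, 136.0], [520.0, -50.0], [691.0, -30.0], [669.0, 157.0]]
board [ 534.7 -333. ] [139.3 357.6] 68.1 [[343.0, -331.0], [675.0, -464.0], [727.0, -335.0], [395.0, -202.0]]
mat [469.9 339.6] [298.9 187.5] 26.7 [[294.0, 356.0], [379.0, 189.0], [646.0, 323.0], [561.0, 491.0]]
```

View pics/c1.png

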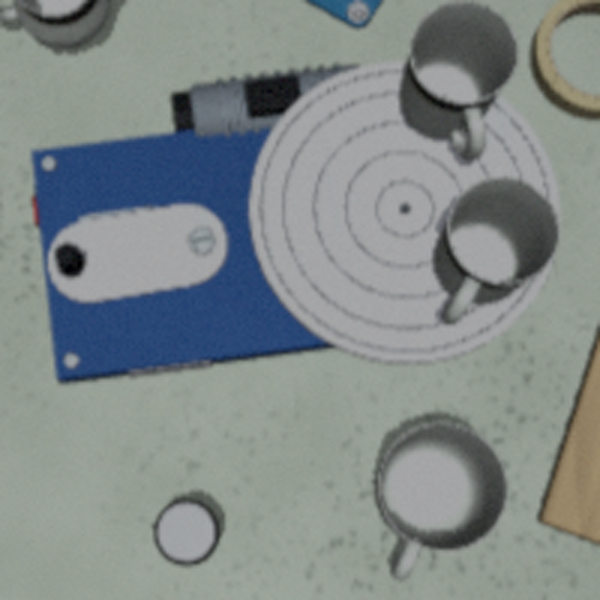

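View pics/c2.png

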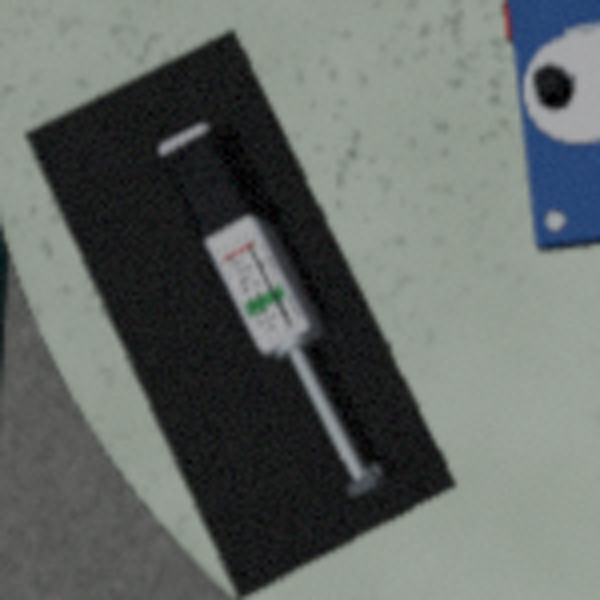

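c1 shows the wheel centre at (404,208) and the pivot at (202,240). Cup rims are at (464,53) and (502,233), with handles ending at (467,150) and (455,310). The blank's rim is at (445,485) with its handle at (402,572). c2 shows the gauge's tail at (185,138), its nose at (277,352) and the hook at (363,482).

```bash
python3 - <<'E'
from h import *
im,K,E=load("top0.npz")
c1=lambda x,y,z:cast([245+(x-1)/3,140+(y-1)/3],K,E,z)[0]*1000
c2=lambda x,y,z:cast([130+(x-1.5)/4,205+(y-1.5)/4],K,E,z)[0]*1000
R=lambda a:np.round(a,1)
w=c1(404,208,.072);p=c1(202,240,.054);print("wheel",R(w),"pivot",R(p),"knob",R(c1(70,258,.087)),"dist",np.hypot(*(w-p)[:2]))
ax=(w-p)[:2];print("machine yaw from axis",np.degrees(np.arctan2(ax[1],ax[0])))
a=c1(35,150,.05);b=c1(58,381,.05);d=(a-b)[:2];print("port edge",R(a),R(b),np.hypot(*d),"x-dir",np.degrees(np.arctan2(d[1],d[0]))-90)
for n,r,hd,z,hz in(("A",(464,53),(467,150),.174,.125),("B",(502,233),(453,312),.174,.125),("blank",(445,485),(400,575),.08,.045)):
    q=c1(*r,z);h=c1(*hd,hz);v=(h-q)[:2];print(n,R(q),R(h),np.hypot(*v),"handle dir deg",np.degrees(np.arctan2(v[1],v[0])))
t=c2(185,138,.041);n=c2(277,352,.041);k=c2(363,482,.032)
v=(n-t)[:2];v2=(k-t)[:2];print("gauge",R(t),R(n),R(k),np.hypot(*v),np.hypot(*v2),np.degrees(np.arctan2(v[1],v[0])),np.degrees(np.arctan2(v2[1],v2[0])))
print("grip c2(215,185)",R(c2(214,187,.041)),"black rear", R(c2(183,152,.041)))
print("mat corners",[R(c2(x,y,.003)).tolist() for x,y in((28,132),(234,32),(455,487),(240,597))])
print("pot",R(c1(187,531,.058)))
s,K2,E2=load("side0.npz")
print("proj check side wheel,pivot",proj([w/1000,p/1000],K2,E2).round())
E
```

```text
wheel [ 613.2 -110.    72. ] pivot [597.7  33.4  54. ] knob [579.2 124.4  87. ] dist 144.1756046036703
machine yaw from axis -83.82751360093981
port edge [669.1 153.9  50. ] [498.9 137.1  50. ] 171.01956866060453 x-dir -84.36015503771722
A [ 688.6 -139.1  174. ] [ 638.6 -146.7  125. ] 50.62550711879677 handle dir deg -171.41299854057797
B [ 569. -156.  174.] [ 528.3 -131.1  125. ] 47.7895717884894 handle dir deg 148.50994584220916
blank [ 418.3 -126.9   80. ] [359.3 -98.1  45. ] 65.56468406900356 handle dir deg 153.9978301785191
gauge [564.6 329.   41. ] [448.1 275.9  41. ] [379.6 231.1  32. ] 128.03863969085972 209.30023419643155 -155.51976800589196 -152.11547090587018
grip c2(215,185) [537.3 312.4  41. ] black rear [556.9 329.8  41. ]
mat corners [[577.8, 429.7, 3.0], [633.1, 315.5, 3.0], [376.1, 187.4, 3.0], [320.9, 302.1, 3.0]]
pot [392.3  47.8  58. ]
proj check side wheel,pivot [[292. 214.]
 [297. 253.]]
```

>>> servo_tool(grip=-0.3, series=[[[0.374,-0.665,0.05],[0,0,-0.026]],[[0.374,-0.665,0.05],[0,0,-0.026]],[[0.374,-0.665,0.05],[0,0,-0.026]],[[0.374,-0.665,0.05],[0,0,-0.026]],[[0.374,-0.665,0.05],[0,0,-0.026]],[[0.374,-0.665,0.05],[0,0,-0.026]],[[0.374,-0.665,0.05],[0,0,-0.026]],[[0.374,-0.665,0.05],[0,0,-0.026]],[[0.374,-0.665,0.05],[0,0,-0.026]],[[0.374,-0.665,0.05],[0,0,-0.026]],[[0.374,-0.665,0.05],[0,0,-0.026]],[[0.374,-0.665,0.05],[0,0,-0.026]],[[0.374,-0.665,0.05],[0,0,-0.026]],[[0.374,-0.665,0.05],[0,0,-0.026]],[[0.374,-0.665,0.05],[0,0,-0.026]],[[0.374,-0.665,0.05],[0,0,-0.026]],[[0.374,-0.665,0.05],[0,0,-0.026]],[[0.374,-0.665,0.05],[0,0,-0.026]],[[0.374,-0.665,0.05],[0,0,-0.026]],[[0.374,-0.665,0.05],[0,0,-0.026]]])

```text
time_s: 1.77
eef_pos: [0.4115, 0.0906, 0.2402]
orientation: [-0.0, 0.842, 0.54, -0.0]
wrist_force: [0.7, -0.6, -0.0]
width: 0.346
grip_force: 0.0
```

>>> servo_tool(series=[[[0.374,-0.665,0],[0,0,-0.026]],[[0.374,-0.665,0],[0,0,-0.026]],[[0.374,-0.665,0],[0,0,-0.026]],[[0.374,-0.665,0],[0,0,-0.026]],[[0.374,-0.665,0],[0,0,-0.026]],[[0.374,-0.665,0],[0,0,-0.026]],[[0.374,-0.665,0],[0,0,-0.026]],[[0.374,-0.665,0],[0,0,-0.026]],[[0.374,-0.665,0],[0,0,-0.026]],[[0.374,-0.665,0],[0,0,-0.026]],[[0.374,-0.665,0],[0,0,-0.026]],[[0.374,-0.665,0],[0,0,-0.026]],[[0.374,-0.665,0],[0,0,-0.026]],[[0.374,-0.665,0],[0,0,-0.026]],[[0,0,0],[0,0,0]],[[0,0,0],[0,0,0]]])

```text
time_s: 3.1
eef_pos: [0.5682, -0.1882, 0.2393]
orientation: [-0.0, 1.0, 0.0, -0.001]
wrist_force: [-0.0, -0.3, -0.1]
width: 0.355
grip_force: 0.0
```

```bash
python3 - <<'E'
from bench import manip
import cv2,numpy as np
s=manip.sense();i=manip.get_image("wrist");cv2.imwrite("pics/w1.png",i["pixels"][:,:,::-1])
print({k:np.round(s[k],3).tolist() for k in("joint_positions","eef_pos","orientation")});print(i["mtx"],i["hand_eye"].round(4).tolist())
E
```

```text
{'joint_positions': [-0.515, 0.463, 1.208, 0.0, 1.473, 1.055], 'eef_pos': [0.568, -0.188, 0.239], 'orientation': [-0.0, 1.0, 0.0, -0.001]}
[[371.64829954   0.         324.42100007]
 [  0.         371.64829954 237.60203964]
 [  0.           0.           1.        ]] [[-0.0002, -0.9506, -0.3105, 0.0799], [1.0, -0.0003, 0.0002, 0.0006], [-0.0003, -0.3105, 0.9506, -0.164], [0.0, 0.0, 0.0, 1.0]]
```

View pics/w1.png

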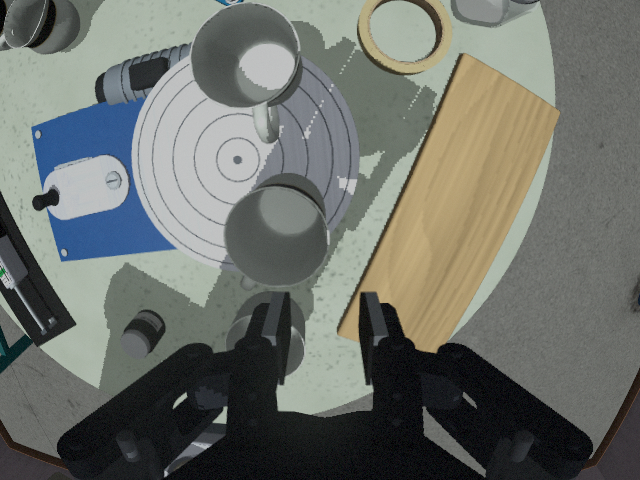

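The wrist view shows cup B's rim from x=225 to 329 at row 236, spanning rows 185 to 287. Cup A's rim runs x=191 to 300, rows 3 to 107. The wheel centre is (238,160), the pivot (113,181), and board corners are at (463,54), (559,108) and (338,333).

```bash
cat >> h.py <<'E'
from scipy.spatial.transform import Rotation as Ro
KW=(371.648,324.421,237.602)
HE=np.array([[-.0002,-.9506,-.3105,.0799],[1,-.0003,.0002,.0006],[-.0003,-.3105,.9506,-.164],[0,0,0,1]])
def pose(pos,q):
    T=np.eye(4);T[:3,:3]=Ro.from_quat([q[1],q[2],q[3],q[0]]).as_matrix();T[:3,3]=pos;return T
def wcast(uv,T,z):
    uv=np.atleast_2d(np.asarray(uv,float))-KW[1:];r=np.hypot(*uv.T);t=r/KW[0]
    d=np.c_[uv*(np.sin(t)/np.maximum(r,1e-9))[:,None],np.cos(t)];C=T@HE
    d=d@C[:3,:3].T;return C[:3,3]+d*((z-C[2,3])/d[:,2])[:,None]
E
python3 - <<'E'
from h import *
T=pose([.5682,-.1882,.2393],[0,1,0,-.001])
f=lambda p,z:(wcast(p,T,z)[:,:2]*1000).round(1).tolist()
print("B",f([(225,237),(329,237),(274,185),(281,287)],.174), circ(wcast([(225,237),(329,237),(274,185),(281,287)],T,.174)))
print("A", circ(wcast([(191,57),(300,57),(243,3),(250,107)],T,.174)))
print("wheel",f([(238,160)],.072),"pivot",f([(113,181)],.054),"knob",f([(41,201)],.087))
print("board",f([(463,54),(559,108),(338,333)],.018))
E
```

```text
B [[573.5, -122.8], [573.5, -191.8], [607.9, -157.2], [537.4, -159.0]] (np.float64(0.5725962584154407), np.float64(-0.15730714370824098), np.float64(0.03489036348106707))
A (np.float64(0.6910860813306825), np.float64(-0.13977164995559788), np.float64(0.034317011386533335))
wheel [[613.5, -110.6]] pivot [[596.9, 35.5]] knob [[586.3, 117.9]]
board [[726.2, -335.5], [680.9, -462.7], [399.1, -205.4]]
```

>>> servo_tool(series=[[[0.07,0,-0.5],[0,0,0]],[[0.06,-0.02,-0.5],[0,0,0]],[[0,0,-0.5],[0,0,0]],[[0,0,-0.5],[0,0,0]],[[0,0,-0.5],[0,0,0]],[[0,0,-0.4],[0,0,0]],[[0,0,-0.25],[0,0,0]],[[0,0,0],[0,0,0]]])

```text
time_s: 3.82
eef_pos: [0.5714, -0.1872, 0.1446]
orientation: [-0.001, 1.0, 0.001, -0.001]
wrist_force: [0.7, -0.2, -0.6]
width: 0.35
grip_force: 0.0
```

>>> servo_tool(grip=-1, series=[[[0,0,0],[0,0,0]],[[0,0,0],[0,0,0]],[[0,0,0],[0,0,0]],[[0,0,0],[0,0,0]],[[0,0,0],[0,0,0]],[[0,0,0],[0,0,0]],[[0,0,0],[0,0,0]],[[0,0,0],[0,0,0]]])

```text
time_s: 4.48
eef_pos: [0.5725, -0.1887, 0.1467]
orientation: [0.001, 1.0, 0.0, 0.001]
wrist_force: [-1.8, -1.8, 6.2]
width: 0.013
grip_force: 53.1
```

>>> servo_tool(series=[[[0,0,0.2],[0,0,0]],[[0,0,0.3],[0,0,0]],[[0,0,0.3],[0,0,0]],[[0,0,0],[0,0,0]],[[0,0,0],[0,0,0]]])

```text
time_s: 4.9
eef_pos: [0.5724, -0.1883, 0.1704]
orientation: [0.0, 1.0, 0.0, 0.001]
wrist_force: [-0.4, -0.2, -1.8]
width: 0.014
grip_force: 51.8
```

```bash
python3 - <<'E'
from bench import manip
import cv2,numpy as np
s=manip.sense();i=manip.get_image("wrist");a=i["pixels"]
j=manip.get_image("side")["pixels"][140:300,220:440]
cv2.imwrite("pics/w2.png",np.vstack([cv2.resize(a[100:480,60:600],(600,422)),cv2.resize(j,(600,178*2))[:170]])[:,:,::-1])
print(s["wrist_force"],s["width"])
E
```

```text
[-0.36654683 -0.16265891 -1.83368536] 0.01436389932277178
```

View pics/w2.png

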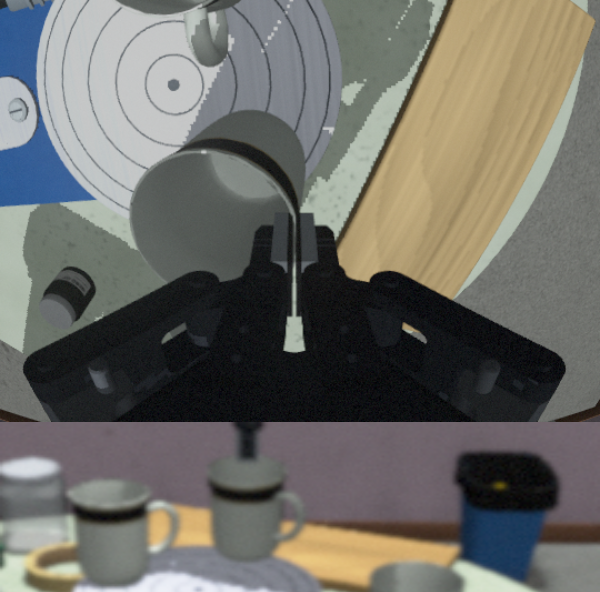

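>>> servo_tool(series=[[[-0.02,-0.3,0],[0,0,0]],[[-0.02,-0.6,0],[0,0,0]],[[-0.02,-0.7,0],[0,0,0]],[[-0.02,-0.7,0],[0,0,0]],[[-0.02,-0.7,0],[0,0,0]],[[-0.02,-0.7,0],[0,0,0]],[[-0.02,-0.7,0],[0,0,0]],[[-0.02,-0.7,0],[0,0,0]],[[0,-0.7,0],[0,0,0]],[[0,-0.5,-0.2],[0,0,0]],[[0,0,-0.5],[0,0,0]],[[0,0,-0.5],[0,0,0]],[[0,0,-0.5],[0,0,0]],[[0,0,-0.4],[0,0,0]],[[0,0,-0.2],[0,0,0]],[[0,0,-0.1],[0,0,0]],[[0,0,0],[0,0,0]],[[0,0,0],[0,0,0]]])

```text
time_s: 6.5
eef_pos: [0.5676, -0.3774, 0.0985]
orientation: [0.0, 1.0, 0.0, 0.0]
wrist_force: [0.1, -0.1, -2.1]
width: 0.013
grip_force: 51.9
```

>>> servo_tool(series=[[[0,0,-0.1],[0,0,0]],[[0,0,-0.08],[0,0,0]],[[0,0,0],[0,0,0]],[[0,0,0],[0,0,0]]])

```text
time_s: 6.83
eef_pos: [0.5685, -0.3799, 0.096]
orientation: [0.004, 1.0, 0.0, 0.003]
wrist_force: [-0.1, -6.3, 10.0]
width: 0.014
grip_force: 54.0
```

>>> servo_tool(grip=-0.3, series=[[[0,0,0],[0,0,0]],[[0,0,0],[0,0,0]],[[0,0,0],[0,0,0]],[[0,0,0],[0,0,0]],[[0,0,0.5],[0,0,0]],[[0,0,0.9],[0,0,0]],[[0,0,0.9],[0,0,0]],[[0,0,0.9],[0,0,0]],[[0,0,0.9],[0,0,0]],[[0.41,0.68,0.6],[0,0,0]],[[0.41,0.68,0],[0,0,0]],[[0.41,0.68,0],[0,0,0]],[[0.41,0.68,0],[0,0,0]],[[0.41,0.68,0],[0,0,0]],[[0.41,0.68,0],[0,0,0]],[[0.41,0.68,0],[0,0,0]],[[0.41,0.68,0],[0,0,0]],[[0.41,0.68,0],[0,0,0]],[[0.41,0.68,0],[0,0,0]],[[0,0,0],[0,0,0]]])

```text
time_s: 8.5
eef_pos: [0.692, -0.1689, 0.2328]
orientation: [-0.001, 1.0, 0.003, -0.0]
wrist_force: [0.2, 0.3, 0.1]
width: 0.35
grip_force: 0.0
```

>>> servo_tool(series=[[[0,-0.1,-0.5],[0,0,0]],[[0,0,-0.5],[0,0,0]],[[0,0,-0.5],[0,0,0]],[[0,0,-0.5],[0,0,0]],[[0,0,-0.5],[0,0,0]],[[0,0,-0.3],[0,0,0]],[[0,0,-0.15],[0,0,0]],[[0,0,0],[0,0,0]]])

```text
time_s: 9.17
eef_pos: [0.69, -0.1763, 0.144]
orientation: [-0.0, 1.0, 0.0, -0.001]
wrist_force: [-0.2, 0.4, -0.2]
width: 0.349
grip_force: 0.0
```

>>> servo_tool(grip=-1, series=[[[0,0,0],[0,0,0]],[[0,0,0],[0,0,0]],[[0,0,0],[0,0,0]],[[0,0,0],[0,0,0]],[[0,0,0],[0,0,0]],[[0,0,0],[0,0,0]],[[0,0,0],[0,0,0]],[[0,0,0.2],[0,0,0]],[[0,0,0.4],[0,0,0]],[[0,0,0.4],[0,0,0]],[[0,0,0],[0,0,0]],[[0,0,0],[0,0,0]]])

```text
time_s: 10.17
eef_pos: [0.6904, -0.1763, 0.1747]
orientation: [0.0, 1.0, 0.0, -0.0]
wrist_force: [0.6, -0.3, -2.1]
width: 0.014
grip_force: 34.7
```

>>> servo_tool(series=[[[-0.3,-0.2,0.3],[0,0,0]],[[-0.64,-0.42,0],[0,0,0]],[[-0.64,-0.42,0],[0,0,0]],[[-0.64,-0.42,0],[0,0,0]],[[-0.64,-0.42,0],[0,0,0]],[[-0.64,-0.42,0],[0,0,0]],[[-0.64,-0.42,0],[0,0,0]],[[-0.64,-0.42,0],[0,0,0]],[[-0.64,-0.42,0],[0,0,0]],[[-0.64,-0.42,0],[0,0,0]],[[-0.64,-0.42,0],[0,0,0]],[[-0.64,-0.42,0],[0,0,0]],[[-0.5,-0.35,0],[0,0,0]],[[0,0,-0.5],[0,0,0]],[[0,0,-0.6],[0,0,0]],[[0,0,-0.6],[0,0,0]],[[0,0,-0.6],[0,0,0]],[[0,0,-0.4],[0,0,0]],[[0,0,-0.1],[0,0,0]],[[0,0,0],[0,0,0]]])

```text
time_s: 11.83
eef_pos: [0.4544, -0.3317, 0.0997]
orientation: [0.0, 1.0, 0.0, -0.0]
wrist_force: [0.5, 0.6, -1.4]
width: 0.008
grip_force: 34.3
```

>>> servo_tool(series=[[[0,0,-0.1],[0,0,0]],[[0,0,-0.1],[0,0,0]],[[0,0,0],[0,0,0]],[[0,0,0],[0,0,0]]])

```text
time_s: 12.17
eef_pos: [0.4564, -0.3349, 0.0978]
orientation: [0.005, 1.0, 0.0, 0.003]
wrist_force: [-1.3, -8.1, 17.1]
width: 0.01
grip_force: 36.9
```

>>> servo_tool(grip=-0.3, series=[[[0,0,0],[0,0,0]],[[0,0,0],[0,0,0]],[[0,0,0],[0,0,0]],[[0,0,0],[0,0,0]],[[0,0,0.5],[0,0,0]],[[0,0,0.9],[0,0,0]],[[0,0,0.9],[0,0,0]],[[0,0,0.9],[0,0,0]],[[0,0,0.9],[0,0,0]],[[0,0,0.8],[0,0,0]],[[0.2,0.8,0],[0,0,0.03]],[[0.2,0.8,0],[0,0,0.03]],[[0.2,0.8,0],[0,0,0.03]],[[0.2,0.8,0],[0,0,0.03]],[[0.2,0.8,0],[0,0,0.03]],[[0.2,0.8,0],[0,0,0.03]],[[0.2,0.8,0],[0,0,0.03]],[[0.2,0.8,0],[0,0,0.03]],[[0.2,0.8,0],[0,0,0.03]],[[0.2,0.8,0],[0,0,0.03]]])

```text
time_s: 13.83
eef_pos: [0.5151, -0.0899, 0.2406]
orientation: [-0.0, 0.89, 0.456, -0.0]
wrist_force: [-0.1, 0.0, -0.4]
width: 0.347
grip_force: 0.0
```

>>> servo_tool(series=[[[0.2,0.8,0],[0,0,0.03]],[[0.2,0.8,0],[0,0,0.03]],[[0.2,0.8,0],[0,0,0.03]],[[0.2,0.8,0],[0,0,0.03]],[[0.2,0.8,0],[0,0,0.03]],[[0.2,0.8,0],[0,0,0.03]],[[0.2,0.8,0],[0,0,0.02]],[[0,0,0],[0,0,0]],[[0,0,0],[0,0,0]]])

```text
time_s: 14.58
eef_pos: [0.5569, 0.0775, 0.2404]
orientation: [-0.0, 0.706, 0.708, -0.0]
wrist_force: [0.6, 0.2, -0.1]
width: 0.346
grip_force: 0.0
```

```bash
python3 - <<'E'
from bench import manip
import cv2,numpy as np
s=manip.sense();i=manip.get_image("wrist");a=i["pixels"];b=manip.get_image("top");np.savez("top1.npz",**b)
np.savez("w3.npz",p=a,pos=s["eef_pos"],q=s["orientation"]);print(s["eef_pos"],s["orientation"])
cv2.imwrite("pics/w3.png",np.hstack([a,cv2.resize(b["pixels"][150:340,380:444+96],(160,190)).repeat(1,0) if 0 else cv2.copyMakeBorder(b["pixels"][150:340,380:540],0,290,0,0,0)])[:,:,::-1])
E
```

```text
[0.55692011 0.07747994 0.24038939] [-4.34225346e-04  7.06439260e-01  7.07773432e-01 -3.91289724e-04]
```

View pics/w3.png

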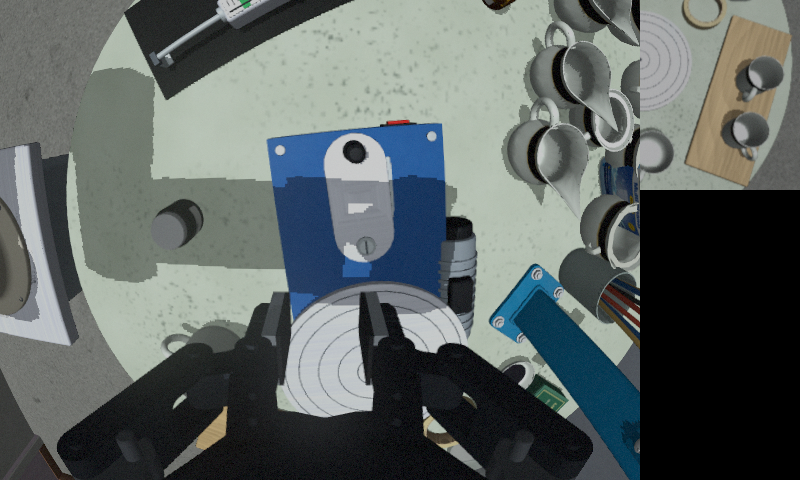

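Both cups stand upright on the board. In the wrist view the knob is at (354,152) and the pivot at (366,247). Deck corners are at (268,139) and (441,124).

```bash
python3 - <<'E'
from h import *
d=np.load("w3.npz");T=pose(d["pos"],d["q"])
f=lambda p,z:(wcast(p,T,z)[:,:2]*1000).round(1)
k=f([(354,152)],.087)[0];p=f([(366,247)],.054)[0];e=f([(268,139),(441,124)],.05);g=e[1]-e[0]
print(k,p,"r",np.hypot(*(k-p)),"ang",np.degrees(np.arctan2(*(k-p)[::-1])),"edge",e,np.hypot(*g),"mach yaw",np.degrees(np.arctan2(g[1],g[0]))-90)
E
```

```text
[582.5 130.4] [599.2  33.1] r 98.72274307372139 ang 99.73901907544138 edge [[503.6 140.1]
 [670.2 157.6]] 167.5165961927355 mach yaw -84.00352592758846
```

>>> servo_tool(grip=0, series=[[[0.41,0.83,-0.4],[0,0,0]],[[0.42,0.83,-0.8],[0,0,0]],[[0,0,-0.9],[0,0,0]],[[0,0,-0.9],[0,0,0]],[[0,0,-0.9],[0,0,0]],[[0,0,-0.8],[0,0,0]],[[0,0,-0.6],[0,0,0]],[[0,0,-0.4],[0,0,0]],[[0,0,-0.2],[0,0,0]],[[0,0,0],[0,0,0]]])

```text
time_s: 15.52
eef_pos: [0.5818, 0.1258, 0.0632]
orientation: [-0.001, 0.707, 0.707, -0.001]
wrist_force: [0.5, -0.1, 0.5]
width: 0.501
grip_force: 0.0
```

>>> servo_tool(grip=-1, series=[[[0,0,0],[0,0,0]],[[0,0,0],[0,0,0]],[[0,0,0],[0,0,0]],[[0,0,0],[0,0,0]],[[0,0,0],[0,0,0]],[[0,0,0],[0,0,0]],[[0,0,0],[0,0,0]]])

```text
time_s: 16.1
eef_pos: [0.5835, 0.1266, 0.0662]
orientation: [0.001, 0.707, 0.707, 0.002]
wrist_force: [-0.7, 1.1, 8.3]
width: -0.002
grip_force: 4.0
```

```bash
python3 - <<'E'
import numpy as np
p=np.array([598.3,34]);a0=100;n=19;st=5.1
P=[p+95*np.array([np.cos(np.radians(a)),np.sin(np.radians(a))]) for a in a0+st*np.arange(n+1)]
print((np.diff(P,axis=0)/30).round(2).tolist(),P[0],P[-1])
E
```

```text
[[-0.28, -0.06], [-0.27, -0.09], [-0.26, -0.11], [-0.25, -0.13], [-0.24, -0.15], [-0.22, -0.17], [-0.21, -0.19], [-0.19, -0.21], [-0.17, -0.23], [-0.15, -0.24], [-0.13, -0.25], [-0.1, -0.26], [-0.08, -0.27], [-0.05, -0.28], [-0.03, -0.28], [-0.0, -0.28], [0.02, -0.28], [0.05, -0.28], [0.07, -0.27]] [581.80342312 127.55673654] [507.40270951   6.38329161]
```

```bash
python3 - <<'E'
from bench import manip
import cv2,numpy as np
a=manip.get_image("wrist")["pixels"];b=manip.get_image("side")["pixels"]
cv2.imwrite("pics/w4.png",np.hstack([cv2.resize(a[180:480,140:500],(480,400)),cv2.resize(b[180:330,220:340],(320,400))])[:,:,::-1])
E
```

```text
(no output)
```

View pics/w4.png

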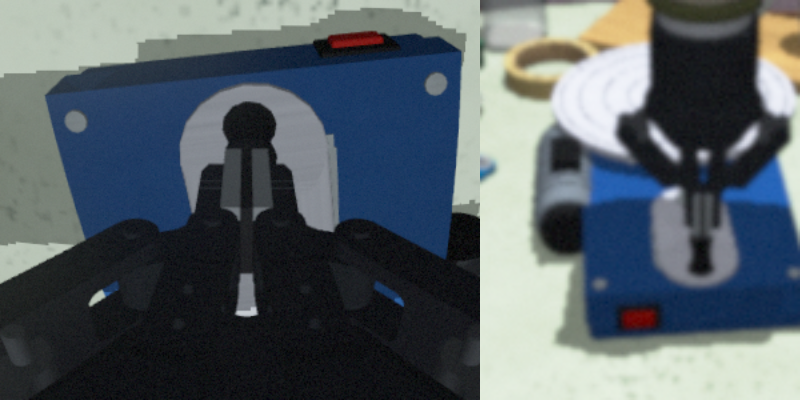

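The shut fingers appear just short of the knob, whose head is at about (326,274) in full wrist pixels. I'll check the geometry.

```bash
cat >> h.py <<'E'
def wproj(p,T):
    C=T@HE;q=(np.atleast_2d(p)-C[:3,3])@C[:3,:3];t=np.arctan2(np.hypot(q[:,0],q[:,1]),q[:,2])
    return q[:,:2]/np.hypot(q[:,0],q[:,1])[:,None]*t[:,None]*KW[0]+KW[1:]
E
python3 - <<'E'
from h import *
from bench import manip
s=manip.sense();print(s["eef_pos"],s["wrist_force"],s["width"])
T=pose(s["eef_pos"],s["orientation"])
print("cam",(T@HE)[:3,3])
print("TCP px",wproj(T[:3,3],T),"grasp px",wproj(T[:3,3]+[0,0,.019],T),"pivot px",wproj([.5983,.034,.054],T),"deck corners",wproj([[.5036,.1401,.05],[.670,.1576,.05]],T))
for z in(.05,.06,.07,.087):print(z,wcast([(326,274),(326,256),(326,292)],T,z)[:,:2].round(4).tolist())
print("deck seen",wcast([(197,271),(467,243)],T,.05)[:,:2])
E
```

```text
[0.58344429 0.12662837 0.06616056] [0.26931174 1.30021737 7.78841306] -0.0023662357794059993
cam [0.58327113 0.20648247 0.23018392]
TCP px [[323.12694018 288.75604874]] grasp px [[323.19204728 307.43396262]] pivot px [[346.4428551  408.06361131]] deck corners [[176.53224085 250.98928818]
 [484.38121024 219.87642534]]
0.05 [[0.585, 0.1274], [0.585, 0.1376], [0.585, 0.1168]]
0.06 [[0.5849, 0.1318], [0.5849, 0.1415], [0.5849, 0.1218]]
0.07 [[0.5848, 0.1362], [0.5848, 0.1453], [0.5848, 0.1268]]
0.087 [[0.5846, 0.1437], [0.5846, 0.1518], [0.5846, 0.1352]]
deck seen [[0.51428375 0.12849441]
 [0.66118692 0.14453442]]
```

```bash
python3 - <<'E'
from h import *
im,K,E=load("side0.npz")
print("knob base/top side",proj([[.582,.1295,.054],[.582,.1295,.087]],K,E).round(1),"TCP",proj([[.5834,.1266,.066],[.5834,.1266,.085]],K,E).round(1))
from bench import manip
b=manip.get_image("side")["pixels"]
cv2.imwrite("pics/s5.png",np.hstack([cv2.resize(x[220:310,260:340],(400,450),interpolation=cv2.INTER_CUBIC) for x in(im,b)])[:,:,::-1])
E
```

```text
knob base/top side [[303.1 279.7]
 [303.2 266.2]] TCP [[302.5 274. ]
 [302.5 266.2]]
```

View pics/s5.png

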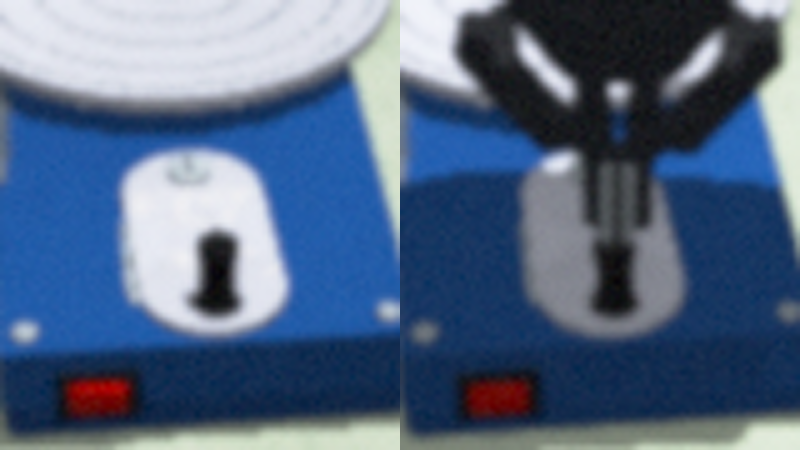

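The side view shows the fingertips resting on the knob's top, so the tips end about 20 mm short of the reported TCP. I'll reopen and go deeper.

>>> servo_tool(grip=0, series=[[[0,0,0.1],[0,0,0]],[[0,0,0],[0,0,0]],[[0,0,0],[0,0,0]],[[0,0,0],[0,0,0]],[[-0.03,0.1,-0.2],[0,0,0]],[[0,0,-0.2],[0,0,0]],[[0,0,-0.2],[0,0,0]],[[0,0,0],[0,0,0]],[[0,0,0],[0,0,0]]])

```text
time_s: 17.0
eef_pos: [0.5809, 0.1294, 0.0482]
orientation: [-0.0, 0.707, 0.707, -0.0]
wrist_force: [-0.1, 0.4, -0.1]
width: 0.499
grip_force: 0.0
```

>>> servo_tool(grip=-1, series=[[[0,0,0],[0,0,0]],[[0,0,0],[0,0,0]],[[0,0,0],[0,0,0]],[[0,0,0],[0,0,0]],[[0,0,0],[0,0,0]],[[0,0,0],[0,0,0]],[[0,0,0],[0,0,0]]])

```text
time_s: 17.58
eef_pos: [0.5816, 0.1294, 0.0494]
orientation: [0.0, 0.707, 0.707, 0.0]
wrist_force: [0.8, -0.5, 4.2]
width: 0.153
grip_force: 58.6
```

>>> servo_tool(series=[[[-0.28,-0.06,0],[0,0,0.028]],[[-0.27,-0.09,0],[0,0,0.028]],[[-0.26,-0.11,0],[0,0,0.028]],[[-0.25,-0.13,0],[0,0,0.028]],[[-0.24,-0.15,0],[0,0,0.028]],[[-0.22,-0.17,0],[0,0,0.028]],[[-0.21,-0.19,0],[0,0,0.028]],[[-0.19,-0.21,0],[0,0,0.028]],[[-0.17,-0.23,0],[0,0,0.028]],[[-0.15,-0.24,0],[0,0,0.028]],[[0,0,0],[0,0,0]]])

```text
time_s: 18.5
eef_pos: [0.5142, 0.0813, 0.0494]
orientation: [0.001, 0.337, 0.941, 0.0]
wrist_force: [2.4, 0.3, 3.2]
width: 0.156
grip_force: 58.8
```

Moving smoothly with low force, so I'll continue.

>>> servo_tool(series=[[[-0.13,-0.25,0],[0,0,0.028]],[[-0.1,-0.26,0],[0,0,0.028]],[[-0.08,-0.27,0],[0,0,0.028]],[[-0.05,-0.28,0],[0,0,0.028]],[[-0.03,-0.28,0],[0,0,0.028]],[[0,-0.28,0],[0,0,0.028]],[[0.02,-0.28,0],[0,0,0.028]],[[0.05,-0.28,0],[0,0,0.028]],[[0.07,-0.27,0],[0,0,0.028]],[[0,0,0],[0,0,0]],[[0,0,0],[0,0,0]]])

```text
time_s: 19.42
eef_pos: [0.506, 0.0084, 0.0492]
orientation: [-0.001, -0.049, 0.999, -0.0]
wrist_force: [-5.6, -2.5, 11.7]
width: 0.154
grip_force: 59.6
```

>>> servo_tool(grip=0, series=[[[0,0,0],[0,0,0]],[[0,0,0],[0,0,0]],[[0,0,0],[0,0,0]],[[0,0,0],[0,0,0]],[[0,0,0.5],[0,0,0]],[[0,0,0.9],[0,0,0]],[[0,0,0.9],[0,0,0]],[[0,0,0.9],[0,0,0]],[[0,0,0.9],[0,0,0]],[[0,0,0.9],[0,0,0]],[[0,0,0.9],[0,0,0]],[[0,0,0.9],[0,0,0]],[[0,0,0],[0,0,0]]])

```text
time_s: 20.5
eef_pos: [0.5081, 0.0084, 0.2578]
orientation: [0.004, -0.05, 0.999, -0.001]
wrist_force: [0.1, -0.1, 1.3]
width: 0.503
grip_force: 0.0
```

>>> servo_tool(series=[[[-0.053,0.371,0],[0,0,-0.0365]],[[-0.053,0.371,0],[0,0,-0.0365]],[[-0.053,0.371,0],[0,0,-0.0365]],[[-0.053,0.371,0],[0,0,-0.0365]],[[-0.053,0.371,0],[0,0,-0.0365]],[[-0.053,0.371,0],[0,0,-0.0365]],[[-0.053,0.371,0],[0,0,-0.0365]],[[-0.053,0.371,0],[0,0,-0.0365]],[[-0.053,0.371,0],[0,0,-0.0365]],[[-0.053,0.371,0],[0,0,-0.0365]],[[-0.053,0.371,0],[0,0,-0.0365]],[[-0.053,0.371,0],[0,0,-0.0365]],[[-0.053,0.371,0],[0,0,-0.0365]],[[-0.053,0.371,0],[0,0,-0.0365]],[[-0.053,0.371,0],[0,0,-0.0365]],[[-0.053,0.371,0],[0,0,-0.0365]],[[-0.053,0.371,0],[0,0,-0.0365]],[[-0.053,0.371,0],[0,0,-0.0365]],[[-0.053,0.371,0],[0,0,-0.0365]],[[-0.053,0.371,0],[0,0,-0.0365]]])

```text
time_s: 22.17
eef_pos: [0.4744, 0.2318, 0.2523]
orientation: [-0.0, 0.891, 0.454, -0.0]
wrist_force: [0.0, 0.4, 0.3]
width: 0.505
grip_force: 0.0
```

>>> servo_tool(series=[[[-0.053,0.371,0],[0,0,-0.0365]],[[-0.053,0.371,0],[0,0,-0.0365]],[[-0.053,0.371,0],[0,0,-0.0365]],[[-0.053,0.371,0],[0,0,-0.0365]],[[0,0,0],[0,0,0]],[[0,0,0],[0,0,0]]])

```text
time_s: 22.67
eef_pos: [0.4682, 0.2758, 0.2524]
orientation: [0.0, 0.97, 0.245, -0.0]
wrist_force: [0.1, -0.0, -0.2]
width: 0.496
grip_force: 0.0
```

```bash
python3 - <<'E'
from bench import manip
import cv2,numpy as np
s=manip.sense();a=manip.get_image("wrist")["pixels"]
np.savez("w6.npz",p=a,pos=s["eef_pos"],q=s["orientation"]);print(s["eef_pos"],s["orientation"],s["joint_positions"].round(2))
cv2.imwrite("pics/w6.png",a[:,:,::-1])
E
```

```text
[0.46815012 0.27575771 0.25238038] [ 8.84873606e-05  9.69548547e-01  2.44898872e-01 -3.87438117e-04] [ 0.32  0.33  1.37 -0.    1.45  1.39]
```

View pics/w6.png

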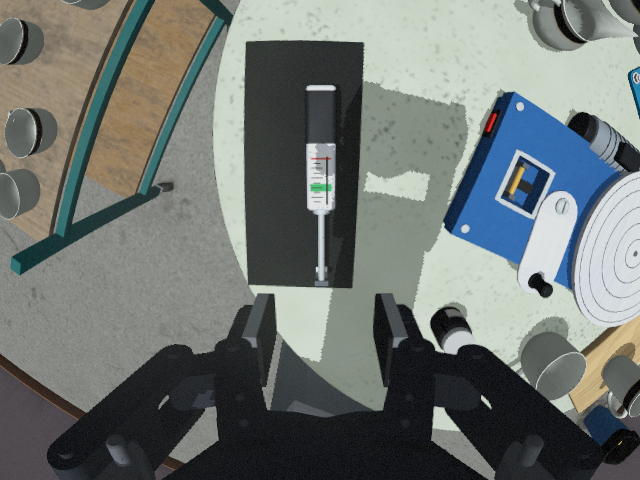

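The gauge's tail edge is at (321,86), its nose at (321,212) and the hook at (321,283). The port is clear, its outline centred at about (526,183), with the brass pin at (515,182).

```bash
python3 - <<'E'
from h import *
d=np.load("w6.npz");T=pose(d["pos"],d["q"])
f=lambda p,z:(wcast(p,T,z)[:,:2]*1000).round(1)
t=f([(321,86)],.041)[0];n=f([(321,212)],.041)[0];k=f([(321,283)],.03)[0]
A=lambda v:np.degrees(np.arctan2(v[1],v[0]))
print(t,n,k,np.hypot(*(n-t)),np.hypot(*(k-t)),A(n-t),A(k-t))
u=(k-t)/np.hypot(*(k-t));print("grip",t+33*u,"gauge origin",t+65*u)
y=Ro.from_quat([*d["q"][1:],d["q"][0]]).as_matrix()[:,1];print("tool y",A(y))
im=d["p"];hsv=cv2.cvtColor(im,cv2.COLOR_RGB2HSV);m=cv2.inRange(hsv,(15,90,60),(35,255,255));mm=np.zeros_like(m);mm[150:215,495:560]=m[150:215,495:560]
ys,xs=np.nonzero(mm);c=cv2.minAreaRect(np.c_[xs,ys].astype(np.float32));print("pin px",c,f([c[0]],.0465))
print("pivot",f([(562,206)],.054),"corner port screws",f([(519,105),(465,229)],.05), "deck corners",f([(511,92),(445,230)],.05))
E
```

```text
[567.6 332.4] [453.7 271.2] [377.5 230.6] 129.30061871468368 215.64148487709875 -151.7502645050257 -151.83061094071715
grip [538.50865886 316.82136492] gauge origin [510.29887352 301.7148097 ]
tool y -61.64828315653068
pin px ((516.4041748046875, 179.9109649658203), (6.455325603485107, 28.304121017456055), 24.443954467773438) [[591.3 101.5]]
pivot [[599.1  32.7]] corner port screws [[661.2 144.9]
 [514.1 127. ]] deck corners [[667.6 160.3]
 [502.  146.9]]
```

>>> servo_tool(grip=0.4, series=[[[0.47,0.273,-0.3],[0,0,0]],[[0.47,0.273,-0.6],[0,0,0]],[[0.47,0.273,-0.7],[0,0,0]],[[0.47,0.273,-0.7],[0,0,0]],[[0.46,0.273,-0.7],[0,0,0]],[[0,0,-0.8],[0,0,0]],[[0,0,-0.8],[0,0,0]],[[0,0,-0.8],[0,0,0]],[[0,0,-0.8],[0,0,0]],[[0,0,-0.7],[0,0,0]],[[0,0,-0.6],[0,0,0]],[[0,0,-0.5],[0,0,0]],[[0,0,-0.3],[0,0,0]],[[0,0,-0.2],[0,0,0]],[[0,0,0],[0,0,0]],[[0,0,0],[0,0,0]]])

```text
time_s: 24.05
eef_pos: [0.539, 0.3165, -0.0015]
orientation: [-0.0, 0.97, 0.243, 0.0]
wrist_force: [0.2, -1.0, 0.6]
width: 0.702
grip_force: 0.0
```

>>> servo_tool(grip=-1, series=[[[0,0,-0.1],[0,0,0]],[[0,0,0],[0,0,0]],[[0,0,0],[0,0,0]],[[0,0,0],[0,0,0]],[[0,0,0],[0,0,0]],[[0,0,0],[0,0,0]],[[0,0,0],[0,0,0]],[[0,0,0],[0,0,0]]])

```text
time_s: 24.72
eef_pos: [0.5389, 0.3168, -0.0045]
orientation: [-0.0, 0.97, 0.243, 0.001]
wrist_force: [-0.5, 0.0, 5.9]
width: 0.334
grip_force: 60.0
```

>>> servo_tool(series=[[[0,0,0.2],[0,0,0]],[[0,0,0.5],[0,0,0]],[[0,0,0.6],[0,0,0]],[[0,0,0.6],[0,0,0]],[[0,0,0.6],[0,0,0]],[[0.098,-0.149,0],[0,0,0.0314]],[[0.098,-0.149,0],[0,0,0.0314]],[[0.098,-0.149,0],[0,0,0.0314]],[[0.098,-0.149,0],[0,0,0.0314]],[[0.098,-0.149,0],[0,0,0.0314]],[[0.098,-0.149,0],[0,0,0.0314]],[[0.098,-0.149,0],[0,0,0.0314]],[[0.098,-0.149,0],[0,0,0.0314]],[[0.098,-0.149,0],[0,0,0.0314]],[[0.098,-0.149,0],[0,0,0.0314]],[[0.098,-0.149,0],[0,0,0.0314]],[[0.098,-0.149,0],[0,0,0.0314]],[[0,0,0],[0,0,0]],[[0,0,0],[0,0,0]],[[0,0,0],[0,0,0]]])

```text
time_s: 26.38
eef_pos: [0.5735, 0.2632, 0.0697]
orientation: [-0.0, 0.671, 0.742, -0.0]
wrist_force: [0.1, -0.5, -1.2]
width: 0.335
grip_force: 59.3
```

```bash
python3 - <<'E'
from bench import manip
import cv2,numpy as np
s=manip.sense();print(s["eef_pos"],s["orientation"],s["width"],s["wrist_force"])
for n in("top","side"):np.savez(n+"2.npz",**manip.get_image(n))
a=np.load("top2.npz")["pixels"];b=np.load("side2.npz")["pixels"]
cv2.imwrite("pics/g7.png",np.hstack([cv2.resize(a[160:270,190:290],(400,440),interpolation=cv2.INTER_CUBIC),cv2.resize(b[220:330,260:360],(400,440),interpolation=cv2.INTER_CUBIC)])[:,:,::-1])
E
```

```text
[0.57346482 0.26318673 0.06974557] [-2.40623226e-04  6.70540063e-01  7.41873253e-01 -2.05793902e-04] 0.3354447219816029 [ 0.10424647 -0.54010637 -1.16930469]
```

View pics/g7.png

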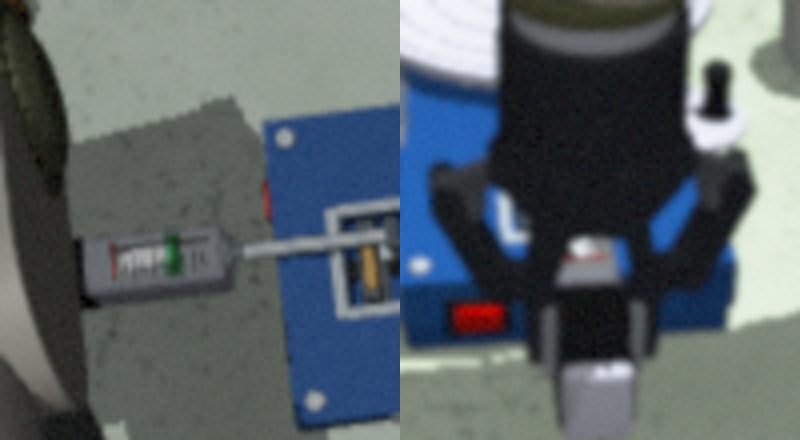

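The top crop shows the rod from (245,252) to (385,238), with the pin at (370,270) and the port's left corners at (327,210) and (340,315). I'll compare with the expected positions numerically.

```bash
python3 - <<'E'
from h import *
im,K,E=load("top2.npz")
c=lambda x,y,z:cast([190+(x-1.5)/4,160+(y-1.5)/4],K,E,z)[0,:2]*1000
A=lambda v:np.degrees(np.arctan2(v[1],v[0]))
a=c(245,252,.106);b=c(385,238,.106);print("rod",a,b,A(b-a),np.hypot(*(b-a)))
u=np.array([np.cos(np.radians(-84)),np.sin(np.radians(-84))])
tcp=np.array([573.5,263.2]);print("nose exp",tcp+97*u,"seen",c(235,253,.11))
print("pin seen",c(370,270,.0465),"port L",c(327,210,.05),c(340,315,.05))
# hook: dark/bright profile along rod line beyond
for s in range(150,200,3):
    p=tcp+s*u;q=proj([[p[0]/1e3,p[1]/1e3,.108]],K,E)[0];print(s,q.round(1),[im[int(round(q[1]))+k,int(round(q[0]))].sum()//3 for k in(-4,-3,-2,-1,0,1,2,3,4)])
E
```

```text
rod [582.05497616 157.11652995] [587.66317011  85.92772352] -85.49558994024379 71.409369133781
nose exp [583.63926094 166.73137615] seen [580.71399992 161.57478394]
pin seen [584.4790229   98.37565704] port L [617.55992287 121.15131235] [559.38697251 114.36490032]
150 [272.  218.5] [np.uint64(153), np.uint64(154), np.uint64(151), np.uint64(150), np.uint64(139), np.uint64(145), np.uint64(147), np.uint64(119), np.uint64(84)]
153 [273.4 218.3] [np.uint64(157), np.uint64(154), np.uint64(155), np.uint64(155), np.uint64(146), np.uint64(151), np.uint64(150), np.uint64(117), np.uint64(93)]
156 [274.9 218.1] [np.uint64(82), np.uint64(60), np.uint64(63), np.uint64(67), np.uint64(117), np.uint64(151), np.uint64(146), np.uint64(103), np.uint64(67)]
159 [276.4 217.9] [np.uint64(65), np.uint64(34), np.uint64(36), np.uint64(57), np.uint64(112), np.uint64(154), np.uint64(148), np.uint64(101), np.uint64(51)]
162 [277.8 217.8] [np.uint64(50), np.uint64(35), np.uint64(62), np.uint64(77), np.uint64(123), np.uint64(152), np.uint64(140), np.uint64(93), np.uint64(49)]
165 [279.3 217.6] [np.uint64(50), np.u
[... 1129 characters left out ...]
nt64(64), np.uint64(72), np.uint64(66), np.uint64(67), np.uint64(60), np.uint64(53)]
189 [291.  216.1] [np.uint64(69), np.uint64(32), np.uint64(42), np.uint64(62), np.uint64(70), np.uint64(72), np.uint64(68), np.uint64(59), np.uint64(44)]
192 [292.5 215.9] [np.uint64(55), np.uint64(27), np.uint64(59), np.uint64(71), np.uint64(61), np.uint64(45), np.uint64(37), np.uint64(37), np.uint64(42)]
195 [294.  215.7] [np.uint64(56), np.uint64(35), np.uint64(58), np.uint64(70), np.uint64(61), np.uint64(49), np.uint64(48), np.uint64(36), np.uint64(46)]
198 [295.4 215.5] [np.uint64(61), np.uint64(49), np.uint64(64), np.uint64(78), np.uint64(73), np.uint64(71), np.uint64(67), np.uint64(67), np.uint64(55)]
```

>>> servo_tool(series=[[[0.13,0,0],[0,0,0]],[[0,0,-0.2],[0,0,0]],[[0,0,-0.3],[0,0,0]],[[0,0,-0.3],[0,0,0]],[[0,0,-0.2],[0,0,0]],[[0,0,-0.2],[0,0,0]],[[0,0,-0.1],[0,0,0]],[[0,0,-0.1],[0,0,0]],[[0,0,0],[0,0,0]],[[0,0,0],[0,0,0]]])

```text
time_s: 27.32
eef_pos: [0.5778, 0.263, 0.028]
orientation: [0.0, 0.67, 0.743, 0.0]
wrist_force: [-0.2, 0.7, -1.2]
width: 0.336
grip_force: 59.4
```

>>> servo_tool(series=[[[0,0,-0.1],[0,0,0]],[[0,0,-0.1],[0,0,0]],[[0,0,0],[0,0,0]],[[0,0,0],[0,0,0]]])

```text
time_s: 27.65
eef_pos: [0.5776, 0.2629, 0.0217]
orientation: [-0.0, 0.67, 0.743, -0.0]
wrist_force: [0.4, 0.1, -1.7]
width: 0.338
grip_force: 59.4
```

>>> servo_tool(series=[[[-0.01,0.1,0],[0,0,0]],[[-0.01,0.1,0],[0,0,0]],[[-0.01,0.1,0],[0,0,0]],[[-0.01,0.1,0],[0,0,0]],[[-0.01,0.1,0],[0,0,0]],[[-0.01,0.1,0],[0,0,0]],[[0,0,0],[0,0,0]],[[0,0,0],[0,0,0]]])

```text
time_s: 28.32
eef_pos: [0.5759, 0.281, 0.0219]
orientation: [0.0, 0.669, 0.743, -0.0]
wrist_force: [0.2, -1.3, -2.0]
width: 0.338
grip_force: 59.4
```

>>> servo_tool(series=[[[-0.01,0.1,0],[0,0,0]],[[-0.01,0.1,0],[0,0,0]],[[-0.01,0.1,0],[0,0,0]],[[-0.01,0.1,0],[0,0,0]],[[-0.01,0.1,0],[0,0,0]],[[-0.01,0.1,0],[0,0,0]],[[-0.01,0.1,0],[0,0,0]],[[-0.01,0.1,0],[0,0,0]],[[0,0,0],[0,0,0]],[[0,0,0],[0,0,0]]])

```text
time_s: 29.15
eef_pos: [0.5735, 0.3045, 0.0217]
orientation: [0.0, 0.669, 0.743, -0.001]
wrist_force: [1.9, -7.3, -2.9]
width: 0.336
grip_force: 59.3
```

```bash
python3 - <<'E'
from bench import manip
import cv2,numpy as np
s=manip.sense();print(s["eef_pos"],s["wrist_force"])
b=manip.get_image("top");np.savez("top3.npz",**b);a=b["pixels"]
cv2.imwrite("pics/g8.png",cv2.resize(a[190:250,190:300],(800,436),interpolation=cv2.INTER_CUBIC)[:,:,::-1])
E
```

```text
[0.57349757 0.3044678  0.02168842] [ 1.89073616 -7.25007317 -2.92828648]
```

View pics/g8.png

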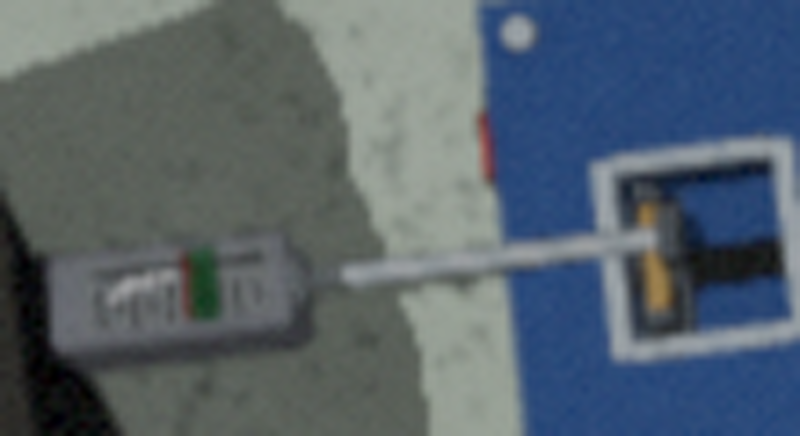

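The red pointer stands at the lower edge of the green band, near crop (185,285). About 5 mm more centres it.

>>> servo_tool(series=[[[-0.01,0.09,0],[0,0,0]],[[-0.01,0.09,0],[0,0,0]],[[0,0,0],[0,0,0]],[[0,0,0],[0,0,0]],[[0,0,0],[0,0,0]],[[0,0,0],[0,0,0]]])

```text
time_s: 29.7
eef_pos: [0.573, 0.3094, 0.0216]
orientation: [0.0, 0.67, 0.743, -0.001]
wrist_force: [1.0, -9.2, -2.7]
width: 0.336
grip_force: 59.3
```

```bash
python3 - <<'E'
from bench import manip
import cv2,numpy as np
s=manip.sense();print(s["eef_pos"],s["wrist_force"])
for n in("top3.npz",None):
    a=np.load(n)["pixels"] if n else manip.get_image("top")["pixels"]
    h=cv2.cvtColor(a,cv2.COLOR_RGB2HSV)[222:240,195:235];
    g=cv2.inRange(h,(45,90,40),(85,255,255));r=cv2.inRange(h,(0,70,50),(8,255,255))|cv2.inRange(h,(170,70,50),(180,255,255))
    print([195+np.nonzero(m.any(0))[0] for m in(g,r)],g.sum(0)//255)
E
```

```text
[0.57302828 0.30943411 0.0216477 ] [ 0.96348009 -9.15143297 -2.71097296]
[array([216, 217, 218, 219]), array([215])] [0 0 0 0 0 0 0 0 0 0 0 0 0 0 0 0 0 0 0 0 0 3 8 9 5 0 0 0 0 0 0 0 0 0 0 0 0
 0 0 0]
[array([216]), array([], dtype=int64)] [0 0 0 0 0 0 0 0 0 0 0 0 0 0 0 0 0 0 0 0 0 6 0 0 0 0 0 0 0 0 0 0 0 0 0 0 0
 0 0 0]
```

>>> servo_tool(series=[[[0,0,0],[0,0,0]],[[0,0,0],[0,0,0]],[[0,0,0],[0,0,0]],[[0,0,0],[0,0,0]],[[0,0,0],[0,0,0]],[[0,0,0],[0,0,0]],[[0,0,0],[0,0,0]],[[0,0,0],[0,0,0]],[[0,0,0],[0,0,0]],[[0,0,0],[0,0,0]],[[0,0,0],[0,0,0]],[[0,0,0],[0,0,0]],[[0,0,0],[0,0,0]],[[0,0,0],[0,0,0]],[[0,0,0],[0,0,0]]])

```text
time_s: 31.0
eef_pos: [0.573, 0.3095, 0.0216]
orientation: [0.0, 0.67, 0.743, -0.001]
wrist_force: [0.6, -9.1, -1.7]
width: 0.338
grip_force: 59.3
```

```bash
python3 - <<'E'
from bench import manip
import cv2
a=manip.get_image("top")["pixels"]
cv2.imwrite("pics/g9.png",cv2.resize(a[210:250,185:245],(480,320),interpolation=cv2.INTER_CUBIC)[:,:,::-1])
E
```

```text
(no output)
```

View pics/g9.png

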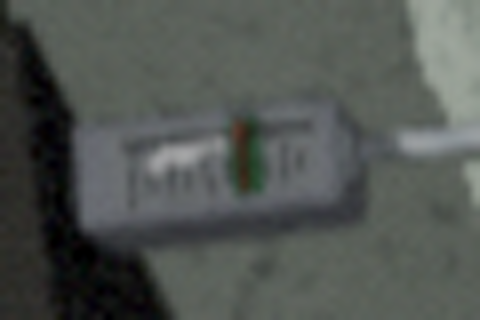

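The red pointer is in the middle of the green band, at crop (240,158). I'll finish the hold, then go forward to slacken.

>>> servo_tool(series=[[[0,0,0],[0,0,0]],[[0,0,0],[0,0,0]],[[0,0,0],[0,0,0]],[[0,0,0],[0,0,0]],[[0,0,0],[0,0,0]],[[0,0,0],[0,0,0]],[[0,0,0],[0,0,0]],[[0,0,0],[0,0,0]],[[0,0,0],[0,0,0]],[[0,0,0],[0,0,0]],[[0,0,0],[0,0,0]],[[0,0,0],[0,0,0]],[[0,0,0],[0,0,0]],[[0,0,0],[0,0,0]],[[0,0,0],[0,0,0]],[[0,0,0],[0,0,0]]])

```text
time_s: 32.38
eef_pos: [0.573, 0.3094, 0.0217]
orientation: [0.0, 0.67, 0.743, -0.001]
wrist_force: [2.4, -8.5, -2.9]
width: 0.337
grip_force: 59.3
```

>>> servo_tool(series=[[[0.015,-0.15,0],[0,0,0]],[[0.02,-0.2,0],[0,0,0]],[[0.02,-0.2,0],[0,0,0]],[[0.02,-0.2,0],[0,0,0]],[[0.02,-0.2,0],[0,0,0]],[[0.02,-0.2,0],[0,0,0]],[[0.02,-0.2,0],[0,0,0]],[[0.02,-0.2,0],[0,0,0]],[[0,0,0],[0,0,0]],[[0,0,0],[0,0,0]]])

```text
time_s: 33.22
eef_pos: [0.5776, 0.2638, 0.022]
orientation: [-0.0, 0.67, 0.743, 0.0]
wrist_force: [0.1, 0.6, -1.7]
width: 0.337
grip_force: 59.3
```

>>> servo_tool(series=[[[0,0,0.2],[0,0,0]],[[0,0,0.3],[0,0,0]],[[0,0,0.4],[0,0,0]],[[0,0,0.4],[0,0,0]],[[0,0,0.5],[0,0,0]],[[-0.107,0.147,0],[0,0,-0.0314]],[[-0.107,0.147,0],[0,0,-0.0314]],[[-0.107,0.147,0],[0,0,-0.0314]],[[-0.107,0.147,0],[0,0,-0.0314]],[[-0.107,0.147,0],[0,0,-0.0314]],[[-0.107,0.147,0],[0,0,-0.0314]],[[-0.107,0.147,0],[0,0,-0.0314]],[[-0.107,0.147,0],[0,0,-0.0314]],[[-0.107,0.147,0],[0,0,-0.0314]],[[-0.107,0.147,0],[0,0,-0.0314]],[[-0.107,0.147,0],[0,0,-0.0314]],[[-0.107,0.147,0],[0,0,-0.0314]],[[0,0,0],[0,0,0]],[[0,0,0],[0,0,0]]])

```text
time_s: 34.8
eef_pos: [0.5393, 0.3171, 0.077]
orientation: [-0.0, 0.97, 0.245, 0.001]
wrist_force: [0.3, -0.4, -2.1]
width: 0.339
grip_force: 59.4
```

>>> servo_tool(series=[[[0,0,-0.3],[0,0,0]],[[0,0,-0.5],[0,0,0]],[[0,0,-0.5],[0,0,0]],[[0,0,-0.5],[0,0,0]],[[0,0,-0.4],[0,0,0]],[[0,0,-0.2],[0,0,0]],[[0,0,-0.1],[0,0,0]],[[0,0,0],[0,0,0]],[[0,0,0],[0,0,0]]])

```text
time_s: 35.55
eef_pos: [0.5395, 0.3169, 0.0015]
orientation: [-0.0, 0.97, 0.243, 0.001]
wrist_force: [0.3, -0.0, -1.2]
width: 0.345
grip_force: 59.4
```

>>> servo_tool(series=[[[0,0,-0.1],[0,0,0]],[[0,0,-0.1],[0,0,0]],[[0,0,0],[0,0,0]],[[0,0,0],[0,0,0]]])

```text
time_s: 35.88
eef_pos: [0.5395, 0.317, -0.0044]
orientation: [-0.0, 0.97, 0.243, 0.001]
wrist_force: [0.3, 0.5, 3.4]
width: 0.341
grip_force: 59.9
```

>>> servo_tool(grip=0.4, series=[[[0,0,0],[0,0,0]],[[0,0,0],[0,0,0]],[[0,0,0],[0,0,0]],[[0,0,0],[0,0,0]],[[0,0,0],[0,0,0]],[[0,0,0.3],[0,0,0]],[[0,0,0.5],[0,0,0]],[[0,0,0.9],[0,0,0]],[[0,0,0.9],[0,0,0]],[[0,0,0.9],[0,0,0]],[[0,0,0.9],[0,0,0]],[[0,0,0.6],[0,0,0]],[[-0.046,-0.429,0],[0,0,0.0364]],[[-0.046,-0.429,0],[0,0,0.0364]],[[-0.046,-0.429,0],[0,0,0.0364]],[[-0.046,-0.429,0],[0,0,0.0364]],[[-0.046,-0.429,0],[0,0,0.0364]],[[-0.046,-0.429,0],[0,0,0.0364]],[[-0.046,-0.429,0],[0,0,0.0364]],[[-0.046,-0.429,0],[0,0,0.0364]]])

```text
time_s: 37.55
eef_pos: [0.5279, 0.2132, 0.1457]
orientation: [0.0, 0.761, 0.649, 0.0]
wrist_force: [0.7, -0.1, 0.0]
width: 0.703
grip_force: 0.0
```

>>> servo_tool(grip=0, series=[[[-0.046,-0.429,0],[0,0,0.0364]],[[-0.046,-0.429,0],[0,0,0.0364]],[[-0.046,-0.429,0],[0,0,0.0364]],[[-0.046,-0.429,0],[0,0,0.0364]],[[-0.046,-0.429,0],[0,0,0.0364]],[[-0.046,-0.429,0],[0,0,0.0364]],[[-0.046,-0.429,0],[0,0,0.0364]],[[-0.046,-0.429,0],[0,0,0.0364]],[[-0.046,-0.429,0],[0,0,0.0364]],[[-0.046,-0.429,0],[0,0,0.0364]],[[-0.046,-0.429,0],[0,0,0.0364]],[[-0.046,-0.429,0],[0,0,0.0364]],[[-0.046,-0.429,0],[0,0,0.0364]],[[-0.046,-0.429,0],[0,0,0.0364]],[[-0.046,-0.429,0],[0,0,0.0364]],[[-0.046,-0.429,0],[0,0,0.0364]],[[0,0,0],[0,0,0]],[[0,0,0],[0,0,0]]])

```text
time_s: 39.05
eef_pos: [0.506, 0.0078, 0.1454]
orientation: [0.0, -0.045, 0.999, 0.0]
wrist_force: [0.2, -0.1, 0.4]
width: 0.495
grip_force: 0.0
```

```bash
python3 - <<'E'
from h import *
from bench import manip
s=manip.sense();print(s["eef_pos"],s["orientation"])
b=manip.get_image("top");im,K,E=b["pixels"],b["mtx"],b["extrinsics"];np.savez("top4.npz",**b)
# gauge: bright pixels on the mat, before/after
for a in(load("top0.npz")[0],im):
    h=cv2.cvtColor(a,cv2.COLOR_RGB2HSV);m=cv2.inRange(h,(0,0,85),(180,90,255));q=np.zeros_like(m)
    cv2.fillConvexPoly(q,np.array([(142,238),(188,216),(240,325),(192,350)]),255);m&=q
    n,l,st,c=cv2.connectedComponentsWithStats(m);print([(st[i,4],c[i].round(1).tolist()) for i in range(1,n) if st[i,4]>8])
    g=cv2.inRange(h,(45,120,40),(80,255,255))&q;print("green",np.argwhere(g).mean(0)[::-1].round(1))
    d=np.argwhere(m)[:,::-1].astype(np.float32);print(cv2.fitLine(d,2,0,.01,.01).ravel().round(2))
E
```

```text
[0.50597743 0.00778429 0.14544133] [ 3.08827643e-04 -4.46888267e-02  9.99000908e-01  3.33572853e-08]
[(np.int32(37), [175.2, 239.3]), (np.int32(598), [198.0, 283.0])]
green [195.5 279.8]
[  0.46   0.89 196.72 280.54]
[(np.int32(39), [175.6, 238.7]), (np.int32(631), [198.5, 283.3])]
green [195.8 279.4]
[  0.46   0.89 197.12 280.72]
```

>>> servo_tool(series=[[[0,0,-0.5],[0,0,0]],[[0,0,-0.8],[0,0,0]],[[0,0,-0.8],[0,0,0]],[[0,0,-0.6],[0,0,0]],[[0,0,-0.35],[0,0,0]],[[0,0,-0.15],[0,0,0]],[[0,0,0],[0,0,0]]])

```text
time_s: 39.68
eef_pos: [0.5058, 0.0083, 0.0486]
orientation: [-0.0, -0.046, 0.999, 0.0]
wrist_force: [0.1, -0.9, 0.6]
width: 0.5
grip_force: 0.0
```

>>> servo_tool(grip=-1, series=[[[0,0,0],[0,0,0]],[[0,0,0],[0,0,0]],[[0,0,0],[0,0,0]],[[0,0,0],[0,0,0]],[[0,0,0],[0,0,0]],[[0,0,0],[0,0,0]],[[0,0,0],[0,0,0]]])

```text
time_s: 40.27
eef_pos: [0.5066, 0.0078, 0.0501]
orientation: [0.001, -0.047, 0.999, -0.0]
wrist_force: [-1.6, 0.3, 7.0]
width: 0.154
grip_force: 58.5
```

>>> servo_tool(series=[[[-0.07,0.27,0],[0,0,-0.028]],[[-0.05,0.28,0],[0,0,-0.028]],[[-0.02,0.28,0],[0,0,-0.028]],[[0,0.28,0],[0,0,-0.028]],[[0.03,0.28,0],[0,0,-0.028]],[[0.05,0.28,0],[0,0,-0.028]],[[0.08,0.27,0],[0,0,-0.028]],[[0.1,0.26,0],[0,0,-0.028]],[[0.13,0.25,0],[0,0,-0.028]],[[0.15,0.24,0],[0,0,-0.028]],[[0.17,0.23,0],[0,0,-0.028]],[[0.19,0.21,0],[0,0,-0.028]],[[0.21,0.19,0],[0,0,-0.028]],[[0.22,0.17,0],[0,0,-0.028]],[[0.24,0.15,0],[0,0,-0.028]],[[0.25,0.13,0],[0,0,-0.028]],[[0.26,0.11,0],[0,0,-0.028]],[[0.27,0.09,0],[0,0,-0.028]],[[0.2,0.04,0],[0,0,-0.02]],[[0,0,0],[0,0,0]]])

```text
time_s: 41.93
eef_pos: [0.5796, 0.1286, 0.0501]
orientation: [0.001, 0.702, 0.712, 0.001]
wrist_force: [-0.4, 1.2, 6.8]
width: 0.159
grip_force: 59.0
```

>>> servo_tool(series=[[[0.12,0.02,0],[0,0,-0.01]],[[0.12,0.01,0],[0,0,-0.01]],[[0.1,0.01,0],[0,0,-0.01]],[[0,0,0],[0,0,0]],[[0,0,0],[0,0,0]]])

```text
time_s: 42.35
eef_pos: [0.5878, 0.1298, 0.0501]
orientation: [-0.001, 0.734, 0.68, -0.0]
wrist_force: [-7.1, 2.4, 9.1]
width: 0.154
grip_force: 59.4
```

>>> servo_tool(series=[[[0.1,0.01,0],[0,0,0]],[[0,0,0],[0,0,0]],[[0,0,0],[0,0,0]]])

```text
time_s: 42.6
eef_pos: [0.5879, 0.1299, 0.0499]
orientation: [-0.003, 0.733, 0.68, -0.004]
wrist_force: [-21.9, -2.6, 18.8]
width: 0.155
grip_force: 60.5
```

>>> servo_tool(grip=0, series=[[[0,0,0],[0,0,0]],[[0,0,0],[0,0,0]],[[0,0,0],[0,0,0]],[[0,0,0],[0,0,0]],[[0,0,0.5],[0,0,0]],[[0,0,0.9],[0,0,0]],[[0,0,0.9],[0,0,0]],[[0,0,0.9],[0,0,0]],[[0,0,0.9],[0,0,0]],[[0,0,0.9],[0,0,0]],[[0,0,0.9],[0,0,0]],[[0,0,0],[0,0,0]]])

```text
time_s: 43.6
eef_pos: [0.5934, 0.1298, 0.2317]
orientation: [0.003, 0.733, 0.68, 0.004]
wrist_force: [0.5, 0.2, 0.3]
width: 0.495
grip_force: 0.0
```

>>> servo_tool(grip=-0.25, series=[[[-0.359,-0.618,0],[0,0,-0.0298]],[[-0.359,-0.618,0],[0,0,-0.0298]],[[-0.359,-0.618,0],[0,0,-0.0298]],[[-0.359,-0.618,0],[0,0,-0.0298]],[[-0.359,-0.618,0],[0,0,-0.0298]],[[-0.359,-0.618,0],[0,0,-0.0298]],[[-0.359,-0.618,0],[0,0,-0.0298]],[[-0.359,-0.618,0],[0,0,-0.0298]],[[-0.359,-0.618,0],[0,0,-0.0298]],[[-0.359,-0.618,0],[0,0,-0.0298]],[[-0.359,-0.618,0],[0,0,-0.0298]],[[-0.359,-0.618,0],[0,0,-0.0298]],[[-0.359,-0.618,0],[0,0,-0.0298]],[[-0.359,-0.618,0],[0,0,-0.0298]],[[-0.359,-0.618,0],[0,0,-0.0298]],[[-0.359,-0.618,0],[0,0,-0.0298]],[[0,0,0],[0,0,0]],[[0,0,0],[0,0,0]]])

```text
time_s: 45.1
eef_pos: [0.4189, -0.1674, 0.2258]
orientation: [-0.0, 1.0, -0.002, 0.0]
wrist_force: [1.1, -0.7, 0.2]
width: 0.375
grip_force: 0.0
```

```bash
python3 - <<'E'
from h import *
from bench import manip
s=manip.sense();print(s["eef_pos"],s["orientation"])
# blank in top view before, and is it unmoved (side-camera diff)
a=manip.get_image("side")["pixels"].astype(int);b=load("side0.npz")[0].astype(int)
print("blank side diff",np.abs(a-b)[205:245,355:395].mean())
E
```

```text
[ 0.41890482 -0.16744907  0.22576061] [-6.23589167e-05  9.99997903e-01 -2.04552547e-03  7.31164304e-05]
blank side diff 13.985625
```

>>> servo_tool(series=[[[0.07,0,-0.5],[0,0,0]],[[0,0,-0.8],[0,0,0]],[[0,0,-0.8],[0,0,0]],[[0,0,-0.8],[0,0,0]],[[0,0,-0.8],[0,0,0]],[[0,0,-0.7],[0,0,0]],[[0,0,-0.6],[0,0,0]],[[0,0,-0.5],[0,0,0]],[[0,0,-0.4],[0,0,0]],[[0,0,-0.3],[0,0,0]],[[0,0,0],[0,0,0]],[[0,0,0],[0,0,0]]])

```text
time_s: 46.15
eef_pos: [0.4215, -0.1665, 0.04]
orientation: [-0.0, 1.0, -0.001, -0.0]
wrist_force: [0.7, 1.1, 0.5]
width: 0.373
grip_force: 0.0
```

>>> servo_tool(grip=-1, series=[[[0,0,0],[0,0,0]],[[0,0,0],[0,0,0]],[[0,0,0],[0,0,0]],[[0,0,0],[0,0,0]],[[0,0,0],[0,0,0]],[[0,0,0],[0,0,0]],[[0,0,0],[0,0,0]],[[0,0,0],[0,0,0]]])

```text
time_s: 46.82
eef_pos: [0.4214, -0.1662, 0.041]
orientation: [-0.001, 1.0, -0.002, 0.0]
wrist_force: [-1.0, 5.9, 10.7]
width: 0.053
grip_force: 54.9
```

>>> servo_tool(series=[[[0,0,0.3],[0,0,0]],[[0,0,0.7],[0,0,0]],[[0,0,0.8],[0,0,0]],[[0,0,0.8],[0,0,0]],[[0,0,0.6],[0,0,0]],[[0.4,0.05,0],[0,0,0]],[[0.6,0.05,0],[0,0,0]],[[0.7,0.05,0],[0,0,0]],[[0.7,0.05,0],[0,0,0]],[[0.7,0.05,0],[0,0,0]],[[0.7,0.05,0],[0,0,0]],[[0.7,0.05,0],[0,0,0]],[[0.7,0.05,0],[0,0,0]],[[0.7,0.05,0],[0,0,0]],[[0.5,0.05,0],[0,0,0]],[[0,0,0],[0,0,0]],[[0,0,0],[0,0,0]],[[0,0,0],[0,0,0]]])

```text
time_s: 48.32
eef_pos: [0.6126, -0.152, 0.136]
orientation: [0.0, 1.0, -0.002, -0.0]
wrist_force: [0.2, -1.2, -2.4]
width: 0.042
grip_force: 56.6
```

```bash
python3 - <<'E'
from h import *
from bench import manip
s=manip.sense();print(s["eef_pos"],s["orientation"],s["wrist_force"],s["width"])
a=manip.get_image("wrist")["pixels"];np.savez("w10.npz",p=a,pos=s["eef_pos"],q=s["orientation"])
cv2.imwrite("pics/w10.png",a[:,:,::-1])
E
```

```text
[ 0.61260071 -0.15200632  0.13595858] [ 2.37668026e-05  9.99998730e-01 -1.56227059e-03 -3.14584607e-04] [ 0.23207373 -1.19769474 -2.35324102] 0.041769545924277986
```

View pics/w10.png

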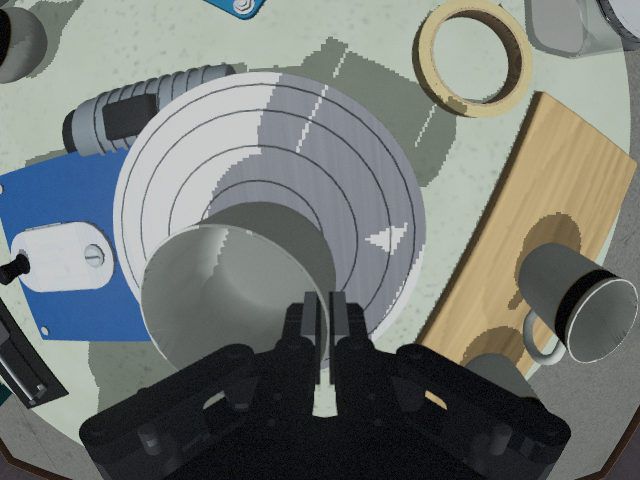

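The blank hangs level above the wheel. Its rim edge passes about (141,300), (165,245), (213,224), (255,232), (300,262) and (324,295).

```bash
python3 - <<'E'
from h import *
d=np.load("w10.npz");T=pose(d["pos"],d["q"])
px=[(141,300),(150,268),(165,247),(187,231),(213,224),(255,232),(280,245),(300,262),(316,283)]
for z in(.171,.175,.179):
    p=wcast(px,T,z);c=circ(p);print(z,np.round(c,4),(np.hypot(*(p[:,:2]-c[:2]).T)-c[2]).round(4))
# wheel outline at z=.072 (r=.11)
w=wcast([(114,222),(125,165),(165,110),(275,72),(345,90),(395,145),(421,220),(413,270)],T,.072);print("wheel",np.round(circ(w),4))
# foot: inner/outer lower side silhouette
print("pivot",wcast([(93,256)],T,.054)[0])
E
```

```text
0.171 [ 0.6158 -0.1135  0.0393] [ 0.0006 -0.0008 -0.0006  0.0003  0.0008 -0.     -0.0002 -0.0002  0.0001]
0.175 [ 0.6182 -0.1148  0.0381] [ 0.0006 -0.0007 -0.0006  0.0003  0.0007 -0.     -0.0002 -0.0002  0.0001]
0.179 [ 0.6206 -0.116   0.0369] [ 0.0006 -0.0007 -0.0005  0.0003  0.0007 -0.     -0.0002 -0.0002  0.0001]
wheel [ 0.6177 -0.1097  0.1063]
pivot [0.59691177 0.03683895 0.054     ]
```

>>> servo_tool(series=[[[0,0,-0.1],[0,0,0]],[[0,0,0],[0,0,0]],[[0,0,0],[0,0,0]]])

```text
time_s: 48.62
eef_pos: [0.6128, -0.152, 0.1329]
orientation: [-0.0, 1.0, -0.002, -0.0]
wrist_force: [1.4, 0.6, -2.8]
width: 0.038
grip_force: 56.6
```

>>> servo_tool(series=[[[0,0,-0.13],[0,0,0]],[[0,0,0],[0,0,0]],[[0,0,0],[0,0,0]]])

```text
time_s: 48.87
eef_pos: [0.613, -0.1519, 0.1287]
orientation: [-0.0, 1.0, -0.002, -0.0]
wrist_force: [-0.1, -0.1, -2.7]
width: 0.04
grip_force: 56.7
```

>>> servo_tool(series=[[[0,0,-0.13],[0,0,0]],[[0,0,0],[0,0,0]],[[0,0,0],[0,0,0]]])

```text
time_s: 49.12
eef_pos: [0.6131, -0.1518, 0.1248]
orientation: [-0.0, 1.0, -0.002, -0.0]
wrist_force: [0.1, 0.5, -2.1]
width: 0.044
grip_force: 56.7
```

>>> servo_tool(series=[[[0,0,-0.13],[0,0,0]],[[0,0,0],[0,0,0]],[[0,0,0],[0,0,0]]])

```text
time_s: 49.37
eef_pos: [0.6133, -0.152, 0.1211]
orientation: [-0.0, 1.0, -0.002, 0.0]
wrist_force: [-0.5, 0.2, -2.0]
width: 0.036
grip_force: 56.8
```

>>> servo_tool(series=[[[0,0,-0.1],[0,0,0]],[[0,0,0],[0,0,0]],[[0,0,0],[0,0,0]]])

```text
time_s: 49.62
eef_pos: [0.6139, -0.1533, 0.1199]
orientation: [0.001, 1.0, -0.002, 0.001]
wrist_force: [-1.6, -4.1, 5.8]
width: 0.041
grip_force: 59.7
```

>>> servo_tool(series=[[[0,0,-0.08],[0,0,0]],[[0,0,0],[0,0,0]],[[0,0,0],[0,0,0]]])

```text
time_s: 49.87
eef_pos: [0.6144, -0.1543, 0.1189]
orientation: [0.003, 1.0, -0.002, 0.003]
wrist_force: [-1.8, -7.2, 12.7]
width: 0.037
grip_force: 62.9
```

>>> servo_tool(grip=-0.25, series=[[[0,0,0],[0,0,0]],[[0,0,0],[0,0,0]],[[0,0,0],[0,0,0]],[[0,0,0],[0,0,0]],[[0,0,0],[0,0,0]],[[0,0,0.3],[0,0,0]],[[0,0,0.7],[0,0,0]],[[0,0,0.9],[0,0,0]],[[-0.4,0.3,0.9],[0,0,0]],[[-0.6,0.5,0.8],[0,0,0]],[[-0.8,0.4,0],[0,0,0]],[[-0.8,0.3,0],[0,0,0]],[[-0.6,0,0],[0,0,0]],[[0,0,0],[0,0,0]],[[0,0,0],[0,0,0]]])

```text
time_s: 51.12
eef_pos: [0.5172, -0.1069, 0.2249]
orientation: [0.0, 1.0, -0.002, 0.001]
wrist_force: [0.2, -0.4, 0.1]
width: 0.376
grip_force: 0.0
```

```bash
python3 - <<'E'
from h import *
from bench import manip
s=manip.sense();print(s["eef_pos"],s["orientation"])
a=manip.get_image("wrist")["pixels"];T=pose(s["eef_pos"],s["orientation"]);np.savez("w11.npz",p=a,pos=s["eef_pos"],q=s["orientation"])
t=manip.get_image("top");np.savez("top5.npz",**t)
# rectify plane z=.152 (rim) and z=.072 around the wheel, 1 mm/px; edges polled by circle votes
def ortho(z,fn):
    g=np.mgrid[0:260,0:260];P=np.c_[g[0].ravel()/1000+.483,g[1].ravel()/1000-.24,np.full(67600,z)]
    uv=fn(P).astype(np.float32).reshape(260,260,2);return uv
for nm,im,fn in(("wrist",a,lambda P:wproj(P,T)),("top",t["pixels"],lambda P:proj(P,t["mtx"],t["extrinsics"]))):
    for z,r0,r1 in((.152,38,46),(.072,104,114)):
        uv=ortho(z,fn);o=cv2.GaussianBlur(cv2.remap(cv2.cvtColor(im,cv2.COLOR_RGB2GRAY),uv[...,0],uv[...,1],1),(0,0),1)
        c=cv2.HoughCircles(o,cv2.HOUGH_GRADIENT,1,5,param1=60,param2=12,minRadius=r0,maxRadius=r1)
        print(nm,z,None if c is None else [(round(483+y,1),round(x-240,1),round(r,1)) for x,y,r in c[0][:5]])
E
```

```text
[ 0.5172138  -0.10692726  0.22486461] [ 2.84598191e-04  9.99998257e-01 -1.69579285e-03  7.27418099e-04]
wrist 0.152 [(np.float32(609.5), np.float32(-108.5), np.float32(45.4)), (np.float32(610.5), np.float32(-123.5), np.float32(45.4)), (np.float32(615.5), np.float32(-120.5), np.float32(44.3)), (np.float32(610.5), np.float32(-118.5), np.float32(45.4)), (np.float32(595.5), np.float32(-134.5), np.float32(45.4))]
wrist 0.072 [(np.float32(614.5), np.float32(-109.5), np.float32(110.1)), (np.float32(619.5), np.float32(-109.5), np.float32(105.7)), (np.float32(615.5), np.float32(-104.5), np.float32(104.6)), (np.float32(612.5), np.float32(-114.5), np.float32(105.4)), (np.float32(609.5), np.float32(-107.5), np.float32(105.7))]
top 0.152 [(np.float32(610.5), np.float32(-68.5), np.float32(45.4)), (np.float32(592.5), np.float32(-42.5), np.float32(38.8))]
top 0.072 [(np.float32(612.5), np.float32(-110.5), np.float32(110.1)), (np.float32(608.5), np.float32(-113.5), np.float32(104.6)), (np.float32(613.5), np.float32(-118.5), np.float32(111.1)), (np.float32(604.5), np.float32(-117.5), np.float32(110.1)), (np.float32(617.5), np.float32(-107.5), np.float32(104.6))]
```

```bash
cat > rim.py <<'E'
from h import *
def rim(im,fn,c0,z=.152,lo=34,hi=52):
    g=cv2.GaussianBlur(cv2.cvtColor(im,cv2.COLOR_RGB2GRAY),(0,0),1).astype(np.float32);c=np.array(c0,float)
    for it in range(4):
        an=np.radians(np.arange(0,360,4));rr=np.arange(lo,hi,.5)
        P=np.stack([c[0]+np.outer(np.cos(an),rr),c[1]+np.outer(np.sin(an),rr),np.full((len(an),len(rr)),z*1e3)],-1).reshape(-1,3)/1e3
        uv=fn(P).astype(np.float32).reshape(len(an),len(rr),2);v=cv2.remap(g,uv[...,0],uv[...,1],1)
        d=np.abs(v[:,4:]-v[:,:-4]);k=d.argmax(1);ok=d.max(1)>15;r=rr[k+2]
        p=np.c_[c[0]+r*np.cos(an),c[1]+r*np.sin(an)][ok]
        for _ in range(8):
            x,y,R=circ(p);e=np.abs(np.hypot(p[:,0]-x,p[:,1]-y)-R);q=p[e<max(1.5,1.5*np.median(e))]
            if len(q)==len(p):break
            p=q
        c=np.array([x,y])
    return x,y,R,len(p),e.mean()
E
python3 - <<'E'
from rim import *
d=np.load("w11.npz");T=pose(d["pos"],d["q"])
for z in(.145,.152,.157):
  for c0 in((613,-112),(608,-108),(618,-118)):print(z,np.round(rim(d["p"],lambda P:wproj(P,T),c0,z),2))
E
```

```text
0.145 [ 6.1346e+02 -1.2128e+02  4.3650e+01  8.9000e+01  3.9000e-01]
0.145 [ 6.0812e+02 -1.0081e+02  4.2400e+01  3.1000e+01  5.2000e-01]
0.145 [ 6.1345e+02 -1.2130e+02  4.3650e+01  8.9000e+01  4.0000e-01]
0.152 [ 6.1293e+02 -1.2092e+02  4.2350e+01  8.8000e+01  3.5000e-01]
0.152 [ 6.0596e+02 -1.0389e+02  4.2390e+01  2.3000e+01  5.6000e-01]
0.152 [ 6.1293e+02 -1.2093e+02  4.2360e+01  8.8000e+01  3.6000e-01]
0.157 [ 6.1262e+02 -1.2061e+02  4.1480e+01  8.8000e+01  3.2000e-01]
0.157 [ 6.0718e+02 -1.0782e+02  4.5600e+01  2.8000e+01  5.2000e-01]
0.157 [ 6.1264e+02 -1.2064e+02  4.1470e+01  8.6000e+01  3.1000e-01]
```

>>> servo_tool(series=[[[0.6,-0.34,0],[0,0,0]],[[0.7,-0.4,0],[0,0,0]],[[0.7,-0.4,0],[0,0,0]],[[0.7,-0.4,0],[0,0,0]],[[0.5,-0.25,0],[0,0,0]],[[0,0,-0.5],[0,0,0]],[[0,0,-0.7],[0,0,0]],[[0,0,-0.7],[0,0,0]],[[0,0,-0.6],[0,0,0]],[[0,0,-0.5],[0,0,0]],[[0,0,-0.5],[0,0,0]],[[0,0,-0.4],[0,0,0]],[[0,0,0],[0,0,0]],[[0,0,0],[0,0,0]]])

```text
time_s: 52.38
eef_pos: [0.6134, -0.1607, 0.1064]
orientation: [-0.0, 1.0, -0.002, -0.0]
wrist_force: [0.1, -0.1, 0.4]
width: 0.371
grip_force: 0.0
```

>>> servo_tool(grip=-1, series=[[[0,0,0],[0,0,0]],[[0,0,0],[0,0,0]],[[0,0,0],[0,0,0]],[[0,0,0],[0,0,0]],[[0,0,0],[0,0,0]],[[0,0,0],[0,0,0]],[[0,0,0],[0,0,0]]])

```text
time_s: 52.97
eef_pos: [0.614, -0.1597, 0.1089]
orientation: [-0.001, 1.0, -0.002, 0.001]
wrist_force: [-1.8, 4.7, 8.4]
width: 0.067
grip_force: 55.2
```

>>> servo_tool(series=[[[0,0,0.07],[0,0,0]],[[0,0.09,0],[0,0,0]],[[0,0.09,0],[0,0,0]],[[0,0.09,0],[0,0,0]],[[0,0.08,0],[0,0,0]],[[0,0,0],[0,0,0]],[[0,0,0],[0,0,0]]])

```text
time_s: 53.55
eef_pos: [0.615, -0.1533, 0.1133]
orientation: [0.004, 1.0, -0.002, 0.004]
wrist_force: [-1.1, -9.4, 15.4]
width: 0.052
grip_force: 59.7
```

>>> servo_tool(series=[[[0,0,0.2],[0,0,0]],[[0,0,0.2],[0,0,0]],[[0,0,0],[0,0,0]],[[0,0,0],[0,0,0]]])

```text
time_s: 53.88
eef_pos: [0.6132, -0.1499, 0.1209]
orientation: [-0.0, 1.0, -0.001, -0.0]
wrist_force: [-0.3, -0.5, -2.1]
width: 0.052
grip_force: 58.7
```

>>> servo_tool(series=[[[0,0.08,0],[0,0,0]],[[0,0.08,-0.07],[0,0,0]],[[0,0,-0.07],[0,0,0]],[[0,0,0],[0,0,0]],[[0,0,0],[0,0,0]]])

```text
time_s: 54.3
eef_pos: [0.6131, -0.1452, 0.1163]
orientation: [-0.0, 1.0, -0.002, -0.0]
wrist_force: [-0.5, -0.6, -2.4]
width: 0.051
grip_force: 58.7
```

>>> servo_tool(series=[[[0,0,-0.07],[0,0,0]],[[0,0,0],[0,0,0]],[[0,0,0],[0,0,0]]])

```text
time_s: 54.55
eef_pos: [0.6133, -0.1454, 0.1146]
orientation: [0.0, 1.0, -0.002, 0.0]
wrist_force: [0.9, 0.3, -1.1]
width: 0.05
grip_force: 59.0
```

Just touching. I'll release, retreat and measure.

>>> servo_tool(grip=-0.25, series=[[[0,0,-0.02],[0,0,0]],[[0,0,0],[0,0,0]],[[0,0,0],[0,0,0]],[[0,0,0],[0,0,0]],[[0,0,0],[0,0,0]],[[0,0,0.3],[0,0,0]],[[0,0,0.7],[0,0,0]],[[0,0,0.9],[0,0,0]],[[-0.4,0.3,0.9],[0,0,0]],[[-0.6,0.5,0.8],[0,0,0]],[[-0.8,0.4,0],[0,0,0]],[[-0.8,0.1,0],[0,0,0]],[[-0.6,0,0],[0,0,0]],[[0,0,0],[0,0,0]],[[0,0,0],[0,0,0]]])

```text
time_s: 55.8
eef_pos: [0.5172, -0.1064, 0.2232]
orientation: [0.0, 1.0, -0.002, 0.001]
wrist_force: [-0.1, -0.1, -0.7]
width: 0.373
grip_force: 0.0
```

```bash
cat > m.py <<'E'
from rim import *
from bench import manip
s=manip.sense();a=manip.get_image("wrist")["pixels"];T=pose(s["eef_pos"],s["orientation"]);f=lambda P:wproj(P,T)
print(s["eef_pos"])
for z in(.148,.152):
  for c0 in((613,-110),(613,-118)):print("rim",z,np.round(rim(a,f,c0,z),2))
print("wheel",np.round(rim(a,f,(613,-110),.072,100,120),2))
E
python3 m.py
```

```text
[ 0.51723183 -0.10641676  0.22316759]
rim 0.148 [ 6.1317e+02 -1.1373e+02  4.3030e+01  8.6000e+01  2.5000e-01]
rim 0.148 [ 6.1320e+02 -1.1372e+02  4.3010e+01  8.7000e+01  2.5000e-01]
rim 0.152 [ 6.1276e+02 -1.1361e+02  4.2380e+01  7.7000e+01  2.8000e-01]
rim 0.152 [ 6.1272e+02 -1.1358e+02  4.2430e+01  7.3000e+01  2.5000e-01]
wheel [ 6.1356e+02 -1.0653e+02  1.0695e+02  3.2000e+01  4.6000e-01]
```

>>> servo_tool(series=[[[0.6,-0.25,0],[0,0,0]],[[0.7,-0.35,0],[0,0,0]],[[0.7,-0.35,0],[0,0,0]],[[0.7,-0.35,0],[0,0,0]],[[0.5,-0.18,0],[0,0,0]],[[0,0,-0.5],[0,0,0]],[[0,0,-0.7],[0,0,0]],[[0,0,-0.8],[0,0,0]],[[0,0,-0.8],[0,0,0]],[[0,0,-0.7],[0,0,0]],[[0,0,-0.5],[0,0,0]],[[0,0,-0.3],[0,0,0]],[[0,0,0],[0,0,0]],[[0,0.1,0],[0,0,0]],[[0,0.1,0],[0,0,0]],[[0,0,0],[0,0,0]]])

```text
time_s: 57.18
eef_pos: [0.6139, -0.1443, 0.0942]
orientation: [0.0, 1.0, -0.001, 0.001]
wrist_force: [-0.1, 0.6, 0.6]
width: 0.381
grip_force: 0.0
```

>>> servo_tool(series=[[[0,0.04,0],[0,0,0]],[[0,0.04,0],[0,0,0]],[[0,0.04,0],[0,0,0]],[[0,0,0],[0,0,0]],[[0,0,0],[0,0,0]]])

```text
time_s: 57.6
eef_pos: [0.6132, -0.1411, 0.0931]
orientation: [0.0, 1.0, -0.002, 0.0]
wrist_force: [0.3, 0.3, -0.6]
width: 0.378
grip_force: 0.0
```

```bash
python3 m.py
```

```text
[ 0.61323297 -0.14109458  0.09310067]
rim 0.148 [ 6.0991e+02 -1.1345e+02  4.4600e+01  4.4000e+01  2.2000e-01]
rim 0.148 [ 6.0999e+02 -1.1345e+02  4.4560e+01  4.5000e+01  2.5000e-01]
rim 0.152 [ 6.1273e+02 -1.1464e+02  4.3090e+01  4.1000e+01  2.6000e-01]
rim 0.152 [ 6.1267e+02 -1.1462e+02  4.3120e+01  4.1000e+01  2.3000e-01]
wheel [ 612.96 -105.56  105.88   32.      0.66]
```

>>> servo_tool(series=[[[0,0.04,0],[0,0,0]],[[0,0.04,0],[0,0,0]],[[0,0.04,0],[0,0,0]],[[0,0,0],[0,0,0]],[[0,0,0],[0,0,0]]])

```text
time_s: 58.07
eef_pos: [0.6133, -0.1375, 0.0931]
orientation: [0.0, 1.0, -0.002, 0.0]
wrist_force: [-0.7, -0.7, 0.3]
width: 0.374
grip_force: 0.5
```

```bash
python3 m.py | grep 152
```

```text
rim 0.152 [ 6.1154e+02 -1.1128e+02  4.3670e+01  4.3000e+01  3.5000e-01]
rim 0.152 [ 6.1151e+02 -1.1131e+02  4.3660e+01  4.4000e+01  3.6000e-01]
```

>>> servo_tool(series=[[[0,-0.1,0],[0,0,0]],[[0,-0.3,0],[0,0,0]],[[0,0,0.3],[0,0,0]],[[0,0,0.7],[0,0,0]],[[0,0,0.9],[0,0,0]],[[0,0,0.9],[0,0,0]],[[-0.4,0.3,0.9],[0,0,0]],[[-0.6,0.5,0.6],[0,0,0]],[[-0.8,0.4,0],[0,0,0]],[[-0.8,0.1,0],[0,0,0]],[[-0.6,0,0],[0,0,0]],[[0,0,0],[0,0,0]],[[0,0,0],[0,0,0]]])

```text
time_s: 59.2
eef_pos: [0.5172, -0.1108, 0.223]
orientation: [0.0, 1.0, -0.002, 0.001]
wrist_force: [-0.3, 0.3, 0.2]
width: 0.373
grip_force: 0.0
```

```bash
python3 m.py
```

```text
[ 0.5171527  -0.11077997  0.2230392 ]
rim 0.148 [ 6.1317e+02 -1.1363e+02  4.2930e+01  8.8000e+01  2.4000e-01]
rim 0.148 [ 6.1313e+02 -1.1359e+02  4.2960e+01  8.9000e+01  2.3000e-01]
rim 0.152 [ 6.1271e+02 -1.1354e+02  4.2330e+01  8.3000e+01  3.0000e-01]
rim 0.152 [ 6.1272e+02 -1.1355e+02  4.2350e+01  8.3000e+01  2.8000e-01]
wheel [ 6.1396e+02 -1.0620e+02  1.0682e+02  3.4000e+01  4.5000e-01]
```

>>> servo_tool(series=[[[-0.6,0,0.5],[0,0,0]],[[-0.6,0,0.5],[0,0,0]],[[-0.6,0,0.5],[0,0,0]],[[-0.6,0,0.3],[0,0,0]],[[-0.5,0,0],[0,0,0]],[[-0.5,0,0],[0,0,0]],[[-0.5,0,0],[0,0,0]],[[-0.5,0,0],[0,0,0]],[[0,0,0],[0,0,0]],[[0,0,0],[0,0,0]]])

```text
time_s: 60.08
eef_pos: [0.3859, -0.1109, 0.2764]
orientation: [0.0, 1.0, -0.002, 0.0]
wrist_force: [-0.3, 0.5, 0.5]
width: 0.373
grip_force: 0.0
```

```bash
python3 - <<'E'
from rim import *
from bench import manip
s=manip.sense();print(s["eef_pos"])
b=manip.get_image("top");im,K,E=b["pixels"],b["mtx"],b["extrinsics"]
f=lambda P:proj(P,K,E)
print("rim top",[np.round(rim(im,f,c,.152),2).tolist() for c in((613,-112),(610,-110))])
print("wheel top",np.round(rim(im,f,(613,-110),.072,100,120),2))
for n,c in(("B",(567,-346)),("A",(451,-300))):print(n,np.round(rim(im,f,c,.12,28,42),2))
for n,(x0,y0,x1,y1) in dict(gauge=(140,215,242,350),cover=(258,200,325,248),pots=(290,300,325,335),gold=(175,148,202,175)).items():
    print(n,"diff vs start",np.abs(im.astype(int)-load("top0.npz")[0].astype(int))[y0:y1,x0:x1].mean().round(2))
h=cv2.cvtColor(im,cv2.COLOR_RGB2HSV);g=cv2.inRange(h,(45,120,40),(80,255,255))[255:300,170:220];print("green",np.argwhere(g).mean(0)[::-1]+[170,255])
k=cv2.inRange(h,(0,0,0),(180,255,40))[210:245,258:290];p=np.argwhere(k).mean(0)[::-1]+[258,210];q=cast(p,K,E,.087)[0]*1e3;print("knob",q,np.degrees(np.arctan2(q[1]-34,q[0]-598.3)))
E
```

```text
[ 0.38587832 -0.11092108  0.27641635]
rim top [[611.22, -113.99, 42.34, 72.0, 0.35], [610.98, -114.15, 42.45, 67.0, 0.42]]
wheel top [ 6.1297e+02 -1.1082e+02  1.1062e+02  3.6000e+01  3.8000e-01]
B [ 5.6705e+02 -3.5333e+02  3.4350e+01  5.2000e+01  3.9000e-01]
A [ 0.  0.  0.  0. nan]
gauge diff vs start 12.78
cover diff vs start 9.38
pots diff vs start 7.22
gold diff vs start 6.39
green [194.4 267.4]
knob [582.07923004 125.1372313   87.        ] 100.09192997567988
  return _methods._mean(a, axis=axis, dtype=dtype,
  ret = ret.dtype.type(ret / rcount)
rim.py:15: RuntimeWarning: Mean of empty slice.
  return x,y,R,len(p),e.mean()
```

```bash
python3 - <<'E'
from rim import *
from bench import manip
b=manip.get_image("top");K,E=b["mtx"],b["extrinsics"]
q=np.zeros((480,640),np.uint8);cv2.fillConvexPoly(q,np.array([(140,238),(188,214),(242,325),(192,352)]),255)
for n,im in(("0",load("top0.npz")[0]),("4",load("top4.npz")[0]),("now",b["pixels"])):
    h=cv2.cvtColor(im,cv2.COLOR_RGB2HSV)
    g=cv2.inRange(h,(45,120,40),(80,255,255))&q;m=cv2.inRange(h,(0,0,85),(180,90,255))&cv2.erode(q,np.ones((5,5)))
    n_,l,st,c=cv2.connectedComponentsWithStats(m);d=np.argwhere(m)[:,::-1].astype(np.float32)
    k=cv2.inRange(h,(0,0,0),(180,255,40))[215:240,260:280];p=np.argwhere(k).mean(0)[::-1]+[260,215]
    print(n,"green",np.argwhere(g).mean(0)[::-1].round(1),int(g.sum()/255),"line",cv2.fitLine(d,2,0,.01,.01).ravel().round(2),[(st[i,4],st[i,:4].tolist(),c[i].round(1).tolist()) for i in range(1,n_) if st[i,4]>8],"knob",p,cast(p,K,E,.08)[0].round(4))
    print(" lone white tail -> world",cast([c[i] for i in range(1,n_) if 20<st[i,4]<80],K,E,.041).round(4).tolist() if n_>1 else "")
E
```

```text
0 green [195.5 279.8] 8 line [  0.46   0.89 196.72 280.54] [(np.int32(37), [170, 236, 12, 8], [175.2, 239.3]), (np.int32(598), [181, 259, 42, 68], [198.0, 283.0])] knob [267.85454545 226.23636364] [0.5796 0.1255 0.08  ]
 lone white tail -> world [[0.5642, 0.3305, 0.041]]
4 green [195.8 279.4] 9 line [  0.46   0.89 197.12 280.72] [(np.int32(39), [170, 235, 12, 8], [175.6, 238.7]), (np.int32(631), [182, 258, 42, 70], [198.5, 283.3])] knob [nan nan] [nan nan nan]
 lone white tail -> world [[0.5656, 0.3297, 0.041]]
now green [194.1 267.5] 10 line [  0.44   0.9  195.38 268.83] [(np.int32(39), [170, 224, 12, 7], [175.3, 226.9]), (np.int32(613), [180, 247, 41, 69], [196.7, 271.5])] knob [267.65454545 224.30909091] [0.5837 0.1259 0.08  ]
 lone white tail -> world [[0.5918, 0.3313, 0.041]]<stdin>:9: RuntimeWarning: Mean of empty slice.
  ret = um.true_divide(
```

The gauge was nudged about 26 mm by the announced disturbance, but it still stands wholly on the mat. The cover is shut. The blank is about 3.5 mm off centre, so I'll re-seat it once using the measured release offset.

>>> servo_tool(series=[[[0.6,-0.11,0],[0,0,0]],[[0.8,-0.15,0],[0,0,0]],[[0.8,-0.15,0],[0,0,0]],[[0.8,-0.15,0],[0,0,0]],[[0.8,-0.15,0],[0,0,0]],[[0.8,-0.15,0],[0,0,0]],[[0.8,-0.15,0],[0,0,0]],[[0.8,-0.15,0],[0,0,0]],[[0.8,-0.15,0],[0,0,0]],[[0.58,-0.1,0],[0,0,0]],[[0,0,-0.6],[0,0,0]],[[0,0,-0.8],[0,0,0]],[[0,0,-0.8],[0,0,0]],[[0,0,-0.8],[0,0,0]],[[0,0,-0.8],[0,0,0]],[[0,0,-0.7],[0,0,0]],[[0,0,-0.6],[0,0,0]],[[0,0,-0.57],[0,0,0]],[[0,0,0],[0,0,0]],[[0,0,0],[0,0,0]]])

```text
time_s: 61.85
eef_pos: [0.6129, -0.1525, 0.1051]
orientation: [-0.0, 1.0, -0.001, -0.001]
wrist_force: [0.4, -1.1, 0.8]
width: 0.375
grip_force: 0.0
```

>>> servo_tool(grip=-1, series=[[[0,0,0],[0,0,0]],[[0,0,0],[0,0,0]],[[0,0,0],[0,0,0]],[[0,0,0],[0,0,0]],[[0,0,0],[0,0,0]],[[0,0,0],[0,0,0]],[[0,0,0],[0,0,0]],[[0,0,0.2],[0,0,0]],[[0,0,0.3],[0,0,0]],[[0,0,0],[0,0,0]],[[0,0,0],[0,0,0]]])

```text
time_s: 62.77
eef_pos: [0.6129, -0.1532, 0.1216]
orientation: [0.001, 1.0, -0.002, 0.001]
wrist_force: [-0.1, -0.6, -2.7]
width: 0.053
grip_force: 59.4
```

>>> servo_tool(series=[[[0.01,0.12,0],[0,0,0]],[[0.01,0.12,0],[0,0,0]],[[0,0.11,-0.07],[0,0,0]],[[0,0,-0.07],[0,0,0]],[[0,0,0],[0,0,0]],[[0,0,0],[0,0,0]]])

```text
time_s: 63.27
eef_pos: [0.6131, -0.1423, 0.1163]
orientation: [-0.0, 1.0, -0.002, -0.0]
wrist_force: [0.2, 0.0, -2.3]
width: 0.054
grip_force: 59.3
```

>>> servo_tool(series=[[[0,0,-0.07],[0,0,0]],[[0,0,0],[0,0,0]],[[0,0,0],[0,0,0]]])

```text
time_s: 63.52
eef_pos: [0.6131, -0.1424, 0.1145]
orientation: [-0.0, 1.0, -0.002, -0.0]
wrist_force: [-0.5, 0.9, -2.4]
width: 0.053
grip_force: 59.3
```

>>> servo_tool(series=[[[0,0,-0.06],[0,0,0]],[[0,0,0],[0,0,0]],[[0,0,0],[0,0,0]]])

```text
time_s: 63.77
eef_pos: [0.6135, -0.1429, 0.1135]
orientation: [0.001, 1.0, -0.002, 0.001]
wrist_force: [0.3, -1.9, 3.7]
width: 0.052
grip_force: 61.6
```

>>> servo_tool(grip=-0.25, series=[[[0,0,0],[0,0,0]],[[0,0,0],[0,0,0]],[[0,0,0],[0,0,0]],[[0,0,0],[0,0,0]],[[0,0,0],[0,0,0]],[[0,0,0.3],[0,0,0]],[[0,0,0.7],[0,0,0]],[[0,0,0.9],[0,0,0]],[[-0.4,0.3,0.9],[0,0,0]],[[-0.6,0.5,0.8],[0,0,0]],[[-0.8,0.4,0],[0,0,0]],[[-0.8,0,0],[0,0,0]],[[-0.6,0,0],[0,0,0]],[[0,0,0],[0,0,0]],[[0,0,0],[0,0,0]]])

```text
time_s: 65.02
eef_pos: [0.5172, -0.1064, 0.2219]
orientation: [0.0, 1.0, -0.002, 0.001]
wrist_force: [0.7, 0.3, 0.4]
width: 0.372
grip_force: 0.0
```

```bash
python3 m.py
```

```text
[ 0.51721254 -0.10640364  0.2219059 ]
rim 0.148 [ 6.1341e+02 -1.1087e+02  4.2960e+01  8.8000e+01  2.4000e-01]
rim 0.148 [ 6.1343e+02 -1.1084e+02  4.2940e+01  8.8000e+01  2.7000e-01]
rim 0.152 [ 6.1281e+02 -1.1068e+02  4.2410e+01  7.0000e+01  2.5000e-01]
rim 0.152 [ 6.1298e+02 -1.1068e+02  4.2320e+01  7.9000e+01  2.8000e-01]
wheel [ 6.1414e+02 -1.0627e+02  1.0676e+02  3.5000e+01  5.3000e-01]
```

The blank is now within about 1 mm of the wheel centre. I'll back away and hand in.

>>> servo_tool(series=[[[-0.5,0,0.6],[0,0,0]],[[-0.5,0,0.6],[0,0,0]],[[-0.5,0,0.3],[0,0,0]],[[0,0,0],[0,0,0]],[[0,0,0],[0,0,0]],[[0,0,0],[0,0,0]]])

```text
time_s: 65.57
eef_pos: [0.4729, -0.1064, 0.265]
orientation: [-0.0, 1.0, -0.002, -0.0]
wrist_force: [-0.3, 0.9, 0.2]
width: 0.37
grip_force: 0.0
```

```bash
python3 -c "
from bench import manip
print(manip.sign_off())"
```

```text
the job is handed in; nothing more can be done
None
```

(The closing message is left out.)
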